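# Nest the steel beakers in the dish

## Task

Put the steel lab vessels away as one nest. First take the amber vial out of the low steel dish and stand it upright in the perforated basket; then, one after the other, largest to smallest, stand the wide squat beaker in the dish, the middle beaker in the squat one and the slim tall beaker in the middle one, each upright and right down on the bottom of the one around it. Set things down instead of dropping them, let go of everything, and leave the two juice jars and the white pot lid undisturbed.

Things in the scene. Friction and masses are not known exactly. Their poses are not given: they have to be found in the camera images.
- dish: Low open round stainless steel dish, the outermost and widest vessel, standing loose on the bench: outer diameter 104 mm, height 48 mm, wall 3 mm, bottom 3 mm thick, 350 g. Origin: centre of the underside, z up.
- vial: Small amber glass vial with black cap, a plain upright cylinder 26 mm in diameter (cap 27 mm), 62 mm tall (cap: the top 17 mm), 50 g, standing inside the dish within about 8 mm of its centre. Origin: centre of its underside, z along its axis to the cap.
- basket: Fixed open yellow perforated basket, outside 130 mm (its x) by 180 mm (its y), 45 mm high, wall and floor 5 mm thick. Origin: centre of its underside, z up.
- squat_beaker: Plain stainless steel straight-sided round beaker without handle or spout, the widest and squattest of the three: outer diameter 68 mm, height 72 mm, wall 3 mm, bottom 3 mm thick, 160 g. Origin: centre of the underside, its z along the axis towards the mouth. Stands upright on the bench at the start. Nested on the dish's floor its rim is 27 mm above the dish's rim.
- middle_beaker: Plain stainless steel straight-sided round beaker without handle or spout, the middle one of the three: outer diameter 48 mm, height 96 mm, wall 3 mm, bottom 3 mm thick, 120 g. Origin: centre of the underside, its z along the axis towards the mouth. Lies tilted in cradle_1 at the start. Nested on the squat beaker's floor its rim is 27 mm above the squat beaker's rim.
- slim_beaker: Plain stainless steel straight-sided round beaker without handle or spout, the slim, tallest of the three: outer diameter 29 mm, height 120 mm, wall 3 mm, bottom 3 mm thick, 80 g. Origin: centre of the underside, its z along the axis towards the mouth. Lies tilted in cradle_2 at the start. Nested on the middle beaker's floor its rim is 27 mm above the middle beaker's rim.
- cradle_1: Fixed grey plastic cradle, base 150 x 90 mm. Origin: centre of its underside, z up, own -x roughly to the robot. The middle beaker lies in its V trough, axis tilted 27 deg from vertical, mouth up towards own -x: axis (-0.454, 0, 0.891), foot centre at (31, 0, 40) mm in this frame, foot on a ledge. Trough holds the lower 66 mm; above, the sides (own +-y) are free to grip. Pull out along the axis.
- cradle_2: Fixed grey plastic cradle, base 150 x 90 mm. Origin: centre of its underside, z up, own -x roughly to the robot. The slim beaker lies in its V trough, axis tilted 27 deg from vertical, mouth up towards own -x: axis (-0.454, 0, 0.891), foot centre at (19, 0, 34) mm in this frame, foot on a ledge. Trough holds the lower 66 mm; above, the sides (own +-y) are free to grip. Pull out along the axis.
- jar_1: Closed juice jar, dark red, 48 mm in diameter, 85 mm tall, loose bystander beyond the dish. Origin: centre of its underside.
- jar_2: Closed juice jar, dark purple, otherwise like jar_1; loose bystander. Origin: centre of its underside.
- pot_lid: White plastic screw lid lying on the bench between robot and dish, 60 mm in diameter, 22 mm high, loose bystander. Origin: centre of its underside.

How it is judged:
On the way, in this order (a step that is already met when the one before it is completed fails the run):
1. the vial stands upright in the basket (x of vial in the frame of basket between -0.058 and 0.058 m and y of vial in the frame of basket between -0.083 and 0.083 m and z of vial in the frame of basket below 0.012 m and angle between vial's own z axis and vertical below 0.2 rad), for 0.2 s.
2. the squat beaker stands on the dish's floor (horizontal distance between squat_beaker and dish below 0.018 m and z of squat_beaker in the frame of dish between -0.002 and 0.007 m and angle between each of squat_beaker, dish's own z axis and vertical below 0.1 rad), for 0.2 s.
3. the middle beaker stands on the squat beaker's floor (horizontal distance between middle_beaker and squat_beaker below 0.009 m and z of middle_beaker in the frame of squat_beaker between -0.002 and 0.007 m and angle between each of middle_beaker, squat_beaker's own z axis and vertical below 0.1 rad), for 0.2 s.
4. the slim beaker stands on the middle beaker's floor (horizontal distance between slim_beaker and middle_beaker below 0.009 m and z of slim_beaker in the frame of middle_beaker between -0.002 and 0.007 m and angle between each of slim_beaker, middle_beaker's own z axis and vertical below 0.1 rad), for 0.2 s.
At the end, for the whole second after the job is handed in: Vial upright (0.2 rad) on the basket floor. Squat beaker in dish, middle in squat, slim in middle: each upright (0.1 rad), underside at most 7 mm above that of the vessel around it (3 mm seated), axes within 18 mm (squat in dish) or 9 mm (others). All released, slower than 0.02 m/s (all of step 1 and all of step 2 and all of step 4 and horizontal distance between middle_beaker and squat_beaker below 0.009 m and z of middle_beaker in the frame of squat_beaker between -0.002 and 0.007 m and linear speed of each of dish, squat_beaker, middle_beaker, slim_beaker, vial below 0.02 m/s); the robot touches nothing.
It fails at once if a bystander jar or the pot lid was pushed more than 25 mm or tipped (distance of any of jar_1, jar_2, pot_lid from where it was at the start of the episode above 0.025 m or angle between any of jar_1, jar_2, pot_lid's own z axis and vertical above 0.4 rad).
It fails at once if a vessel or the vial was dropped into place: it came down faster than 0.5 m/s within the last 20 mm above its seat ((linear speed of squat_beaker above 0.5 m/s and horizontal distance between squat_beaker and dish below 0.018 m and z of squat_beaker in the frame of dish between -0.005 and 0.023 m) or (linear speed of middle_beaker above 0.5 m/s and horizontal distance between middle_beaker and squat_beaker below 0.009 m and z of middle_beaker in the frame of squat_beaker between -0.005 and 0.023 m) or (linear speed of slim_beaker above 0.5 m/s and horizontal distance between slim_beaker and middle_beaker below 0.009 m and z of slim_beaker in the frame of middle_beaker between -0.005 and 0.023 m) or (linear speed of vial above 0.5 m/s and horizontal distance between vial and basket below 0.06 m and z of vial in the frame of basket between -0.005 and 0.025 m)).
It also fails if it takes over 72 s, if anything falls off the work surface, if the arm or the gripper's body presses on something with over 40 N, if the wrist force passes 120 N, or if a joint passes its speed limit or range.

## Robot

A 6-joint arm with a two-finger parallel gripper is mounted at the origin on the work surface. World frame = base frame: x ahead of the robot, y to its left, z up, the work surface at z = 0. Lengths are in m, angles in rad, forces in N, time in s.
With the tool pointing down it reaches from about 0.25 to 0.725 m from the base axis. Payload 4 kg.
Tool frame: the origin (TCP) lies at the very end of the fingers, on their centre line; the grasp point (between the pads) lies 19 mm behind it; z points along the fingers, y is the direction in which the jaws open and shut (so a half turn about z gives the same grasp; the last joint's range is limited). The gripper opens to 85 mm and grips with 20 to 120 N. Pads are 22 mm wide; open, the fingers measure 114 mm over their backs; the gripper's body (76 mm by 85 mm) begins 54 mm behind the grasp point. The pads swing forward as they close: fully open they stand 13 mm farther back than shut.
Start: joints at [1.263, 0.241, 0.005, 1.335, 0, 1.571], TCP at [0.151, 0.477, 0.231] pointing down, gripper open.
Joint ranges: [-2.72, 2.72], [-1.05, 1.87], [-1.09, 1.28], [-1.99, 2.15], [-1.42, 1.44], [-3.14, 3.14]. Speed limits (rad/s): [2.79, 2.79, 3.14, 3.14, 3.14, 3.14].

## Interface

Orientations are given as a unit quaternion [x, y, z, w].
In Python, from workcell import bot gives the robot as it stands.
- The arm moves only by the shell command python3 -m crank 'ROWS'. ROWS is JSON, a list that holds one entry, the list of rows, each a list of 5 numbers: the shift along the tool's x, y, z in mm, then the turn about the tool's z in degrees, then the closure in counts, from 0 (fully open) to 255 (shut). In form: [[[tx, ty, tz, turn, grip], ...]]. A call has 1 to 12 rows; each row shifts and turns the pose as measured when the row begins, along the tool's axes as they then stand; what a row does not reach is not made up. A row lasts 1/8 s, in which the tool goes at most 62.5 mm and 10.7 degrees, less where a joint would pass 70% of its speed; a pose out of reach is approached as far as the arm can. A call is refused whole if a number of a shift passes 62.5 or a number of a turn 10.7, either way. A call with a gripper value outside its range is refused whole. The fingers move at their own pace and stop on an object; the grip force is fixed at half the most. Time passes only in rows, so rows that do not move let the fingers close. It gives the time, the measured TCP pose, the force and the opening at its end, in the units of the state.
- bot.get_obs(): the state, without advancing time (a new reading comes with each control period).
- bot.camera(name): name is "scene" or "top"; returns a dict with "img" (384x512x3 uint8, blue, green, red), "depth" (384x512 float32, m along the optical axis (not along the pixel's ray), 0 where there is no reading), "fx", "fy", "cx", "cy" (pixels), "R" (3x3) and "t" (3): a world point X has camera coordinates R X + t. Camera axes: x right, y down, z forward; pixel columns grow to the right and rows downward; lengths in m; the calibration is good to about 2 mm. A picture is of the moment at which its call begins.
- bot.job_done(): hands the job in, once; it reports no verdict.
The state is a dict: "clock": time; "joint_pos": joint angles; "joint_vel": joint speeds; "tau": joint torques, N m; "eef_pos": TCP position; "tool_rot": TCP orientation; "ft_force": force on the tool from outside, world axes, zero at the start; "ft_torque": the same for the moment, N m; "grip_width": finger opening in m.
Only numpy, scipy, OpenCV 4.12 (cv2) and the standard library are available. Lean on these libraries where they do the work, as an engineer would, in place of code of your own. Each camera call takes 0.05 s, during which the arm holds its last target.

## Working session

There is one attempt and no reset: what is moved stays moved. The work goes in short steps, Python scripts to look and compute and a shell command to move; the robot and the scene stay as the last step left them, time stands still between calls to the robot, and variables do not carry over. Pictures are saved under pics/ and viewed, and the job is handed in when it is done.

```bash
ls; mkdir -p pics
python3 - <<'E'
from workcell import bot
import cv2, numpy as np, pickle
print(bot.get_obs())
for n in("scene","top"):
    c=bot.camera(n); cv2.imwrite(f"pics/{n}0.png",c["img"]); pickle.dump(c,open(f"/tmp/{n}0.pkl","wb"))
    print(n,c["fx"],c["cx"],c["cy"],c["R"],c["t"],-np.array(c["R"]).T@np.array(c["t"]))
E
```

```text
pics
{'clock': 0.0, 'joint_pos': array([1.26298744e+00, 2.41394543e-01, 3.71951956e-03, 1.33519055e+00,
       4.18878947e-05, 1.57076337e+00]), 'joint_vel': array([-0.00166372, -0.00024602,  0.00166345, -0.00118535,  0.00136029,
        0.00085264]), 'tau': array([ 9.25796007e-05, -3.72318649e+01,  2.52407724e+01,  1.69117015e-02,
        1.19865526e-04, -9.73058167e-08]), 'eef_pos': array([0.15128241, 0.47590262, 0.23042036]), 'tool_rot': array([ 1.53281241e-01,  9.88182063e-01, -1.01917988e-03, -1.79318333e-04]), 'ft_force': array([ 0.19820607, -0.4450844 , -0.25124392]), 'ft_torque': array([ 0.00279599, -0.0281608 , -0.0304767 ]), 'grip_width': 0.08521193201699637}
scene 364.2517336078642 253.51639398204162 198.9711202673556 [[-0.75520554  0.65528694  0.01623632]
 [ 0.56242013  0.66050293 -0.49741278]
 [-0.33667224 -0.36651726 -0.86736204]] [ 0.39633994 -0.28472422  0.97688903] [0.78834416 0.28639148 0.6992559 ]
top 473.3998758825179 258.5710423744447 183.31695939209715 [[-0.02685511 -0.99954451 -0.01376891]
 [-0.99278612  0.02827856 -0.11651625]
 [ 0.11685254  0.01054052 -0.99309334]] [0.03849029 0.55142094 1.03179977] [0.4279083  0.01200366 1.08945295]
```

View pics/scene0.png

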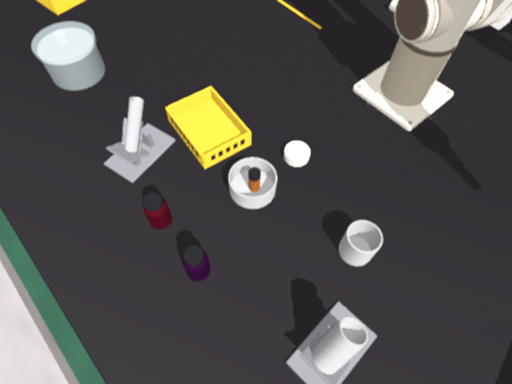

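View pics/top0.png

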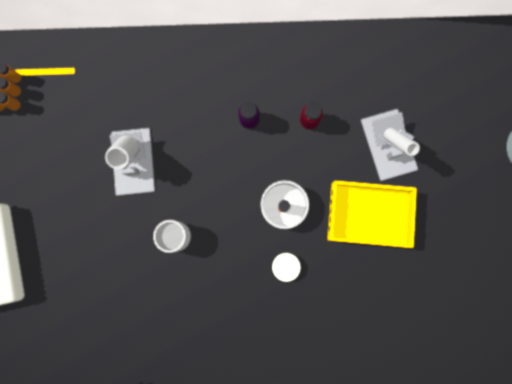

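```bash
cat > h.py <<'E'
import numpy as np, cv2, pickle
from workcell import bot
def ray(c,uv):
    uv=np.atleast_2d(uv).astype(float); d=np.c_[(uv[:,0]-c["cx"])/c["fx"],(uv[:,1]-c["cy"])/c["fy"],np.ones(len(uv))]
    return -c["R"].T@c["t"], d@c["R"]
def plane(c,uv,z):
    o,d=ray(c,uv); return o+d*((z-o[2])/d[:,2])[:,None]
def cloud(c):
    h,w=c["depth"].shape; u,v=np.meshgrid(np.arange(w),np.arange(h))
    o,d=ray(c,np.c_[u.ravel(),v.ravel()]); return (o+d*c["depth"].ravel()[:,None]).reshape(h,w,3)
def circ(p):
    A=np.c_[2*p[:,:2],np.ones(len(p))]; s=np.linalg.lstsq(A,(p[:,:2]**2).sum(1),rcond=None)[0]
    return s[:2],np.sqrt(s[2]+s[0]**2+s[1]**2)
def show(n,name,box=None,k=2):
    c=bot.camera(n); im=c["img"]
    if box: im=im[box[1]:box[3],box[0]:box[2]]
    im=cv2.resize(im,None,fx=k,fy=k,interpolation=cv2.INTER_CUBIC); cv2.imwrite(f"pics/{name}.png",im); return c
def pose():
    o=bot.get_obs(); x,y,z,w=o["tool_rot"]
    from scipy.spatial.transform import Rotation as Ro
    R=Ro.from_quat(o["tool_rot"]).as_matrix()
    return o,R
def go(target,jaw=None):
    "target TCP xyz (m); jaw: world angle deg of jaw axis. prints shifts in tool axes (mm), turn deg"
    o,R=pose(); d=R.T@(np.array(target)-o["eef_pos"])*1000
    yaw=np.degrees(np.arctan2(R[1,1],R[0,1]))
    print("at",o["eef_pos"].round(4),"shift",d.round(1),"jawyaw",round(yaw,1),"tiltdeg",np.degrees(np.arccos(-R[2,2])).round(2))
    if jaw is not None:
        t=(yaw-jaw+90)%180-90; print("turn(+z tool)",round(t,1))
        th=np.radians(yaw-t); # shift for end yaw
E
python3 - <<'E'
from h import *
T=pickle.load(open("/tmp/top0.pkl","rb"));S=pickle.load(open("/tmp/scene0.pkl","rb"))
P=cloud(T);Q=cloud(S)
for nm,C,c in(("top",P,T),("scene",Q,S)):
    z=C[...,2]; print(nm,(c["depth"]==0).mean(), np.median(z[200:220,230:250]))
def at(C,box,zl,zh):
    x=C[box[1]:box[3],box[0]:box[2]].reshape(-1,3); return x[(x[:,2]>zl)&(x[:,2]<zh)]
for nm,bt,bs,z in(("dish",(255,175,315,235),(222,152,284,212),.048),("squat",(148,215,196,258),(335,215,388,270),.072)):
    for C,b in((P,bt),(Q,bs)):
        p=at(C,b,z-.006,z+.006); print(nm,len(p),circ(p) if len(p)>5 else 0)
# jars, lid, vial, by top-height points
for nm,b,zl,zh in(("vial",(278,198,292,213),.055,.075),("jar2",(235,98,263,130),.078,.095),("jar1",(298,98,326,130),.078,.095),("lid",(268,250,304,284),.015,.03)):
    p=at(P,b,zl,zh); print(nm,len(p),p.mean(0).round(4),np.ptp(p,axis=0).round(3))
h=cv2.cvtColor(T["img"],cv2.COLOR_BGR2HSV)
m=cv2.inRange(h,(20,120,120),(40,255,255)); m[:, :320]=0
p=np.argwhere(m>0); X=P[p[:,0],p[:,1]]; k=(X[:,2]>.040)&(X[:,2]<.052)
print("basket",k.sum(),cv2.minAreaRect((X[k,:2]*1000).astype(np.float32)), cv2.boxPoints(cv2.minAreaRect((X[k,:2]*1000).astype(np.float32))))
for nm,b in(("c1",(100,120,165,205)),("c2",(355,100,425,190))):
    x=at(P,b,.003,.2); g=P[b[1]:b[3],b[0]:b[2],2]
    print(nm); print((g[::4,::3]*1000).astype(int))
E
```

```text
top 0.004048665364583333 0.0009062497282005255
scene 0.004282633463541667 0.00034716817814200995
dish 213 (array([ 0.50250007, -0.03214575]), np.float64(0.05009133374449342))
dish 340 (array([ 0.50110697, -0.03328107]), np.float64(0.04780882862528321))
squat 161 (array([0.43967171, 0.21702942]), np.float64(0.03220370920037726))
squat 257 (array([0.43829814, 0.21690345]), np.float64(0.032209755179019146))
vial 123 [ 0.4988 -0.0306  0.0655] [0.024 0.026 0.014]
jar2 217 [0.7073 0.0417 0.0857] [0.035 0.035 0.013]
jar1 216 [ 0.7015 -0.0988  0.0857] [0.034 0.033 0.012]
lid 573 [ 0.3645 -0.032   0.0229] [0.057 0.058 0.011]
basket 692 ((476.5186462402344, -226.8079376220703), (181.6121826171875, 130.13743591308594), 83.29735565185547) [[ 401.29608 -309.3988 ]
 [ 530.54407 -324.588  ]
 [ 551.7412  -144.21707]
 [ 422.49323 -129.02786]]
c1
[[   0    0   -1    1    1    3    2    1    4    0    2   -1   -2    4
     0    3    0    5    0    0    0    2]
 [   1    1   -1   -1    1    2   -3    4    1    2    4    0    2    0
     2   -3    0   -2    1    1    0    0]
 [   0    0    4    0    0   
[... 4450 characters left out ...]
6    8    5    4    7
     6    7    7    6    8    6    4    0    2    0]
 [   1    2    0   -1    0    3    1   -2   10    4    6    5    7    8
     8    7    8    6    3   -1    2    1    0    0]
 [   0    4    1    4   -1    0   -1    1    4    6    2    7    5   10
    -3    0    0    4    1   -1    0    1   -3    0]
 [  -1    1   -1   -1    2    0    0    0    3    2    0    0    1   -1
     0    2    0    2    1    3    0   -1   -1    3]
 [  46   48   45   48   47   -1   -3    1    2    2    2    1    0    1
     0    0    3   -3    2    1    0   -1    0   -1]
 [   4    5    1    5    8   14   23   23   27   30   39   40   45   49
    46   45   44   46   44   45   45   -2    1    0]]
```

Run:
```python
import cv2,pickle
T=pickle.load(open("/tmp/top0.pkl","rb"))["img"];S=pickle.load(open("/tmp/scene0.pkl","rb"))["img"]
a=cv2.resize(T[100:205,90:170],None,fx=5,fy=5,interpolation=cv2.INTER_CUBIC);b=cv2.resize(T[95:190,350:430],None,fx=5,fy=5,interpolation=cv2.INTER_CUBIC)
b=cv2.copyMakeBorder(b,0,a.shape[0]-b.shape[0],0,0,cv2.BORDER_CONSTANT)
cv2.imwrite("pics/cr.png",cv2.hconcat([a,b]))
```

```text
(no output)
```

View pics/cr.png

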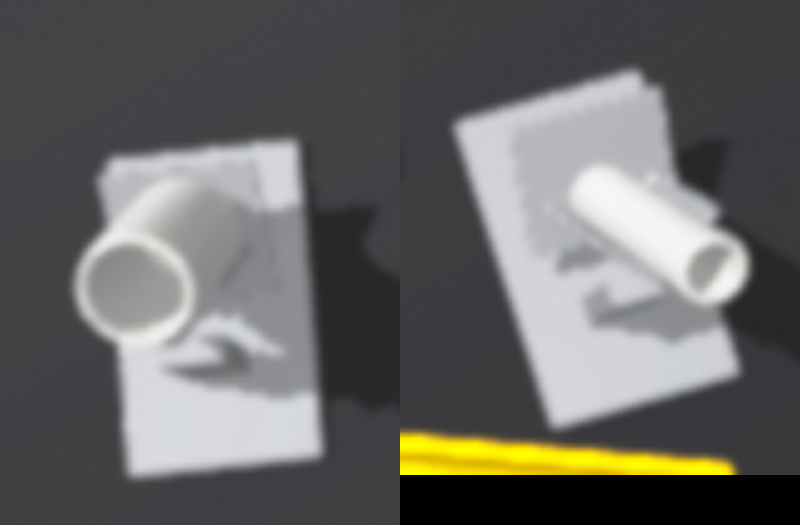

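Run:
```python
from h import *
T=pickle.load(open("/tmp/top0.pkl","rb"));S=pickle.load(open("/tmp/scene0.pkl","rb"))
P=cloud(T);Q=cloud(S)
def rep(nm,TR,BR,BL,foot,L,tl=None):
    p=plane(T,[TR,BR,BL],.006)[:,:2]
    c=(p[0]+p[2])/2; x=(p[0]-p[1]); y=p[2]-p[1]
    print(nm,"centre",c.round(4),"len",np.linalg.norm(x).round(4),np.linalg.norm(y).round(4),"yaw x",np.degrees(np.arctan2(x[1],x[0])).round(1),"yaw y-90",(np.degrees(np.arctan2(y[1],y[0]))-90).round(1))
    a=np.arctan2(x[1],x[0]); b=np.arctan2(y[1],y[0])-np.pi/2; a=(a+b)/2
    R=np.array([[np.cos(a),-np.sin(a)],[np.sin(a),np.cos(a)]])
    for l in (0,66,L-8,L):
        f=np.array([foot[0]-.454*l,0])/1000
        print(l,(c+R@f).round(4),(foot[1]+.891*l))
rep("c1",(150,127.6),(154.4,191),(115.6,195.6),(31,40),96)
rep("c2",(398,109),(417.6,170),(381,180.6),(19,34),120)
# rim centre by image: bright rim ellipse centre px on plane
for nm,px,z in(("mid",(90+134/5,100+289/5),.1255),("slim",(350+317/5,95+268/5),.141)):
    print(nm,plane(T,[px],z))
# direct axis fit: upper visible surface points, direction by SVD on side
for nm,b,zl in(("mid",(100,120,140,180),.06),("slim",(380,120,425,165),.06)):
    for C in (P,):
        x=C[b[1]:b[3],b[0]:b[2]].reshape(-1,3); x=x[(x[:,2]>zl)&(x[:,2]<.2)]; print(nm,len(x),x.mean(0).round(4))
```

```text
c1 centre [0.6152 0.3142] len 0.1501 0.0901 yaw x 3.9 yaw y-90 5.2
0 [0.6461 0.3167] 40.0
66 [0.6162 0.3143] 98.806
88 [0.6063 0.3135] 118.408
96 [0.6026 0.3132] 125.536
c2 centre [ 0.6373 -0.2825] len 0.1496 0.0881 yaw x 14.0 yaw y-90 14.6
0 [ 0.6557 -0.2778] 34.0
66 [ 0.6267 -0.2852] 92.806
112 [ 0.6065 -0.2903] 133.792
120 [ 0.6029 -0.2912] 140.92000000000002
mid [[0.60291428 0.31447844 0.1255    ]]
slim [[ 0.60135939 -0.29336664  0.141     ]]
mid 662 [0.6175 0.3135 0.0988]
slim 506 [ 0.6214 -0.2823  0.1078]
```

```bash
python3 - <<'E'
from h import *
go([.499,-.031,.15],83.3)
E
python3 -m crank '[[[0,0,0,-10.5,120]]]'
python3 - <<'E'
from h import *
go([.499,-.031,.15],83.3)
E
```

```text
at [0.1513 0.476  0.2305] shift [-484.9 -377.6   81.2] jawyaw 72.4 tiltdeg 0.11
turn(+z tool) -10.9
clock: 0.22
eef_pos: [0.1512, 0.4756, 0.2299]
tool_rot: [0.06, 0.998, -0.002, -0.0]
ft_force: [-0.5, -0.5, 0.2]
grip_width: 0.0698
at [0.1512 0.4756 0.2299] shift [-405.8 -461.2   81.2] jawyaw 83.2 tiltdeg 0.19
turn(+z tool) -0.1
```

```bash
python3 -m crank '[[[-40,-46,4,0,120],[-40,-46,4,0,120],[-40,-46,4,0,120],[-40,-46,4,0,120],[-40,-46,4,0,120],[-40,-46,4,0,120],[-40,-46,4,0,120],[-40,-46,4,0,120],[-40,-46,4,0,120],[-40,-46,8,0,120]]]'
python3 - <<'E'
from h import *
go([.499,-.031,.15],83.3)
E
```

```text
clock: 1.48
eef_pos: [0.5014, -0.0365, 0.1837]
tool_rot: [0.054, 0.999, -0.001, -0.0]
ft_force: [1.0, 1.4, -0.1]
grip_width: 0.0451
at [ 0.5014 -0.0365  0.1837] shift [ 3.   5.3 33.7] jawyaw 83.8 tiltdeg 0.16
turn(+z tool) 0.5
```

```bash
python3 -m crank '[[[3,5.5,30,0,120],[0,0,50,0,120],[0,0,45,0,120],[0,0,24,0,120],[0,0,0,0,120]]]'
python3 - <<'E'
from h import *
go([.499,-.031,.032],83.3); show("top","t1",(220,140,420,290),4)
E
```

```text
clock: 2.1
eef_pos: [0.5004, -0.0369, 0.0281]
tool_rot: [0.059, 0.998, -0.002, -0.001]
ft_force: [-0.8, 0.2, -0.1]
grip_width: 0.0448
at [ 0.5004 -0.0369  0.0281] shift [ 2.   5.7 -3.9] jawyaw 83.2 tiltdeg 0.23
turn(+z tool) -0.1
```

View pics/t1.png

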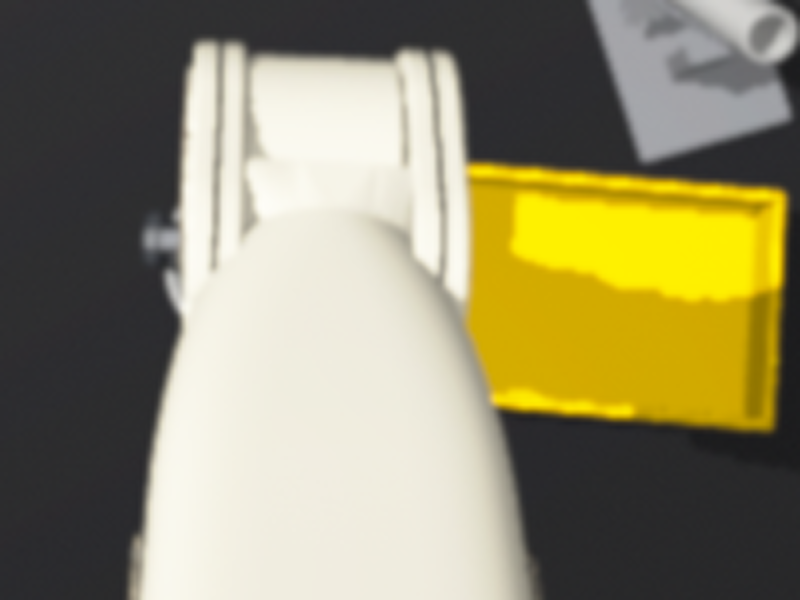

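```bash
python3 -m crank '[[[2,5.5,-3,0,120],[0,0,0,0,120],[0,0,0,0,230],[0,0,0,0,230],[0,0,0,0,230],[0,0,0,0,230]]]'
python3 - <<'E'
from h import *
go([.499,-.031,.13],83.3); show("scene","s1",(150,60,350,210),4)
E
```

```text
clock: 2.9
eef_pos: [0.5034, -0.0307, 0.0369]
tool_rot: [0.059, 0.998, -0.002, 0.004]
ft_force: [0.4, -0.5, -0.5]
grip_width: 0.0252
at [ 0.5034 -0.0307  0.0369] shift [  3.5  -1.  -93.1] jawyaw 83.3 tiltdeg 0.52
turn(+z tool) -0.0
```

View pics/s1.png

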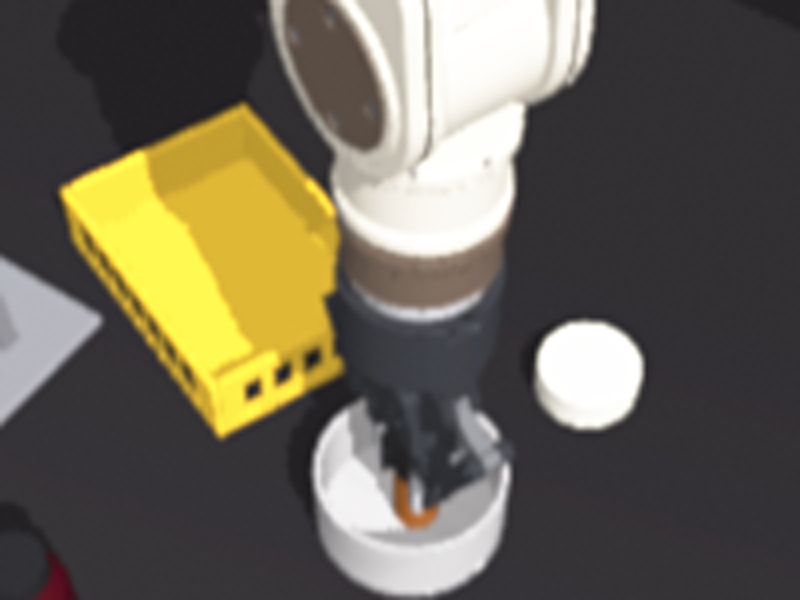

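```bash
python3 -m crank '[[[0,0,-40,0,230],[0,0,-45,0,230],[0,0,-15,0,230],[0,-40,0,0,230],[0,-60,0,0,230],[0,-60,0,0,230],[0,-34,0,0,230],[0,0,0,0,230]]]'
python3 - <<'E'
from h import *
go([.485,-.2268,.045],83.3); show("scene","s2",(100,40,300,190),4)
E
```

```text
clock: 3.95
eef_pos: [0.4794, -0.2282, 0.1394]
tool_rot: [0.057, 0.998, -0.002, 0.004]
ft_force: [0.9, 1.1, -0.6]
grip_width: 0.0252
at [ 0.4794 -0.2282  0.1394] shift [-4.7  2.3 94.5] jawyaw 83.4 tiltdeg 0.46
turn(+z tool) 0.1
```

View pics/s2.png

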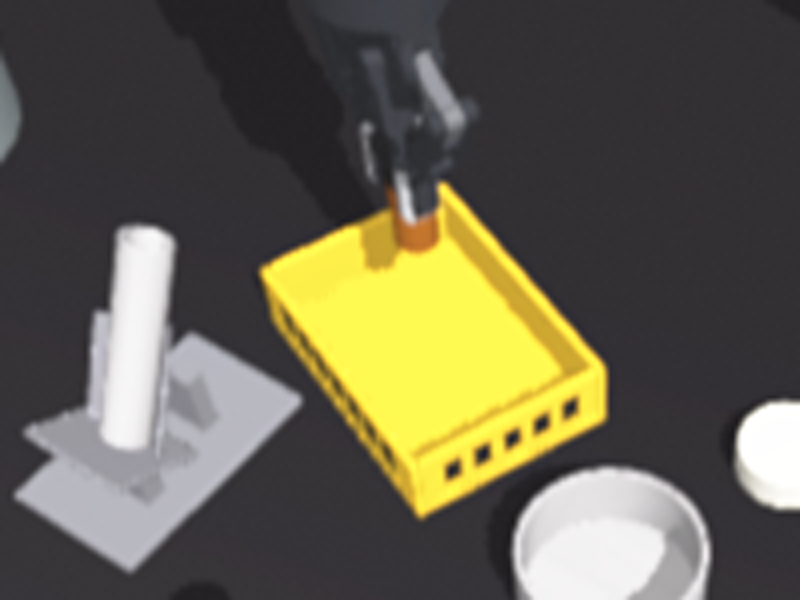

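```bash
python3 -m crank '[[[-5,2,30,0,230],[0,0,40,0,230],[0,0,15,0,230],[0,0,0,0,230]]]'
python3 - <<'E'
from h import *
go([.485,-.2268,.040],83.3);
E
```

```text
clock: 4.5
eef_pos: [0.4862, -0.2211, 0.0524]
tool_rot: [0.054, 0.999, -0.001, 0.003]
ft_force: [0.5, -0.0, -0.0]
grip_width: 0.0248
at [ 0.4862 -0.2211  0.0524] shift [ 0.6 -5.7 12.4] jawyaw 83.8 tiltdeg 0.4
turn(+z tool) 0.5
```

```bash
python3 -m crank '[[[0,0,7,0,230],[0,0,3,0,230],[0,0,2,0,230],[0,0,1,0,230]]]'
python3 - <<'E'
from h import *
go([.485,-.2268,.039],83.3); show("scene","s3",(100,40,300,190),4)
E
```

```text
clock: 5.0
eef_pos: [0.4882, -0.2204, 0.041]
tool_rot: [0.053, 0.999, -0.001, 0.005]
ft_force: [0.5, -0.8, -0.9]
grip_width: 0.0255
at [ 0.4882 -0.2204  0.041 ] shift [ 2.6 -6.7  2. ] jawyaw 84.0 tiltdeg 0.63
turn(+z tool) 0.7
```

View pics/s3.png

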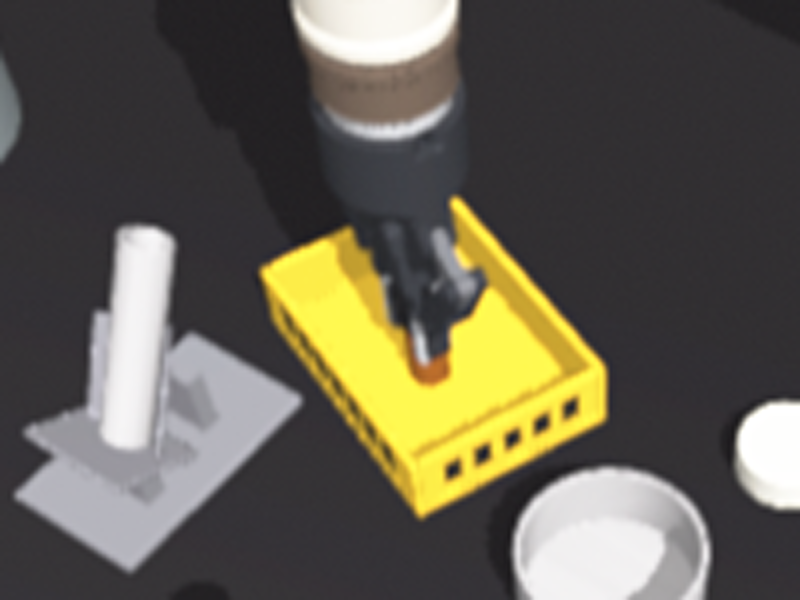

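```bash
python3 -m crank '[[[0,0,1,0,230],[0,0,1,0,230],[0,0,1,0,230]]]'
```

```text
clock: 5.42
eef_pos: [0.4886, -0.2208, 0.0383]
tool_rot: [0.053, 0.999, -0.001, 0.006]
ft_force: [0.2, 0.0, 5.4]
grip_width: 0.0253
```

```bash
python3 -m crank '[[[0,0,1,0,230],[0,0,1,0,230]]]'
```

```text
clock: 5.68
eef_pos: [0.4892, -0.2209, 0.0383]
tool_rot: [0.053, 0.999, -0.001, 0.007]
ft_force: [-2.3, 0.5, 8.0]
grip_width: 0.0253
```

```bash
python3 -m crank '[[[0,0,0,0,120],[0,0,0,0,120],[0,0,0,0,120],[0,0,-25,0,120],[0,0,-45,0,120],[0,0,-45,0,120],[0,10,-20,0,0]]]'
python3 - <<'E'
from h import *
go([.439,.217,.15],83.3); show("scene","s4",(100,40,300,190),4)
E
```

```text
clock: 6.55
eef_pos: [0.4865, -0.2101, 0.1736]
tool_rot: [0.053, 0.999, -0.0, 0.003]
ft_force: [-0.4, 0.0, 1.5]
grip_width: 0.0619
at [ 0.4865 -0.2101  0.1736] shift [ 93.  419.6  23. ] jawyaw 83.9 tiltdeg 0.39
turn(+z tool) 0.6
```

View pics/s4.png

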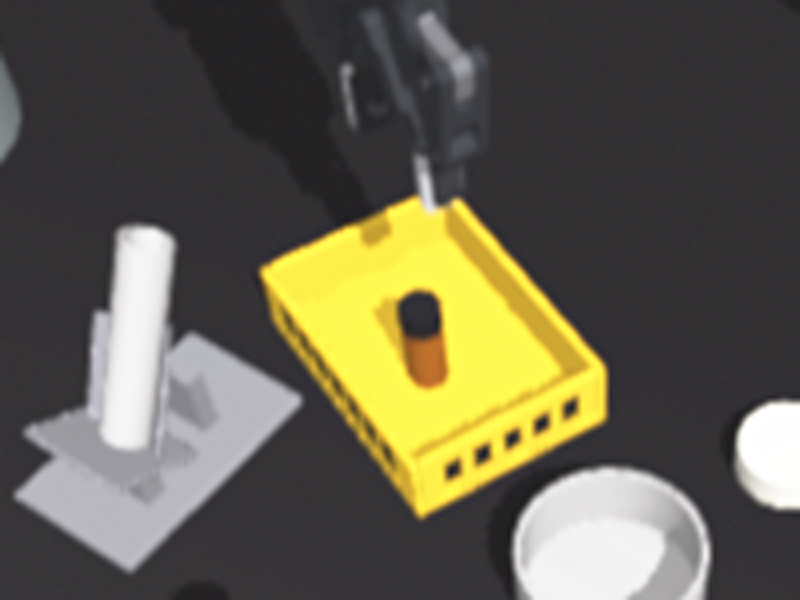

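```bash
python3 -m crank '[[[10,46,0,0,0],[10,46,0,0,0],[10,46,0,0,0],[10,46,0,0,0],[10,46,0,0,0],[10,46,0,0,0],[10,46,0,0,0],[10,46,0,0,0],[10,46,0,0,0],[0,0,0,0,0]]]'
python3 - <<'E'
from h import *
go([.439,.217,.10],83.3)
E
```

```text
clock: 7.85
eef_pos: [0.4401, 0.2228, 0.1671]
tool_rot: [0.054, 0.999, -0.002, 0.003]
ft_force: [0.6, -0.6, -0.4]
grip_width: 0.0852
at [0.4401 0.2228 0.1671] shift [ 0.9 -5.7 67.1] jawyaw 83.9 tiltdeg 0.44
turn(+z tool) 0.6
```

```bash
python3 -m crank '[[[0.5,-5.7,30,0,0],[0,0,30,0,0],[0,0,5,0,0],[0,0,0,0,0]]]'
python3 - <<'E'
from h import *
go([.439,.217,.044],83.3); show("scene","s5",(270,150,470,300),4)
E
```

```text
clock: 8.35
eef_pos: [0.4392, 0.2142, 0.0993]
tool_rot: [0.054, 0.999, -0.003, 0.003]
ft_force: [0.3, -0.6, -0.2]
grip_width: 0.0852
at [0.4392 0.2142 0.0993] shift [ 0.8  3.1 55.3] jawyaw 83.8 tiltdeg 0.49
turn(+z tool) 0.5
```

View pics/s5.png

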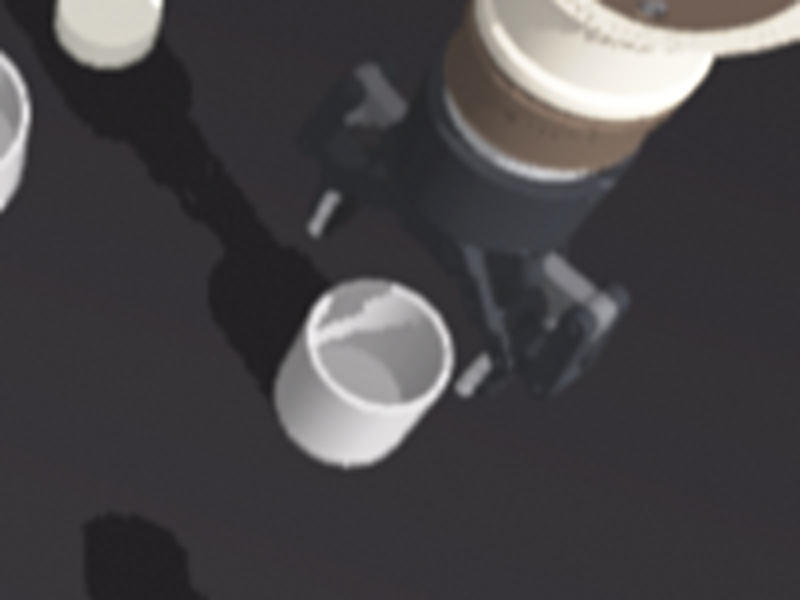

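```bash
python3 -m crank '[[[0.5,2.5,0,0,0],[0,0,0,0,0],[0,0,15,0,0],[0,0,5,0,0],[0,0,0,0,0]]]'
python3 - <<'E'
from h import *
go([.439,.217,.044],83.3)
E
```

```text
clock: 9.02
eef_pos: [0.441, 0.2175, 0.0806]
tool_rot: [0.054, 0.999, -0.002, 0.005]
ft_force: [0.9, -0.4, -0.3]
grip_width: 0.0852
at [0.441  0.2175 0.0806] shift [ 2.3 -0.6 36.6] jawyaw 83.8 tiltdeg 0.63
turn(+z tool) 0.5
```

```bash
python3 -m crank '[[[2,0,15,0,0],[0,0,15,0,0],[0,0,4,0,0],[0,0,0,0,0]]]'
python3 - <<'E'
from h import *
go([.439,.217,.044],83.3)
E
```

```text
clock: 9.52
eef_pos: [0.4397, 0.2178, 0.0461]
tool_rot: [0.054, 0.999, -0.002, 0.005]
ft_force: [1.1, -0.3, 0.9]
grip_width: 0.0855
at [0.4397 0.2178 0.0461] shift [ 0.7 -0.9  2.1] jawyaw 83.8 tiltdeg 0.65
turn(+z tool) 0.5
```

```bash
python3 -m crank '[[[0.5,0,1.5,0,140],[0,0,0,0,140],[0,0,0,0,140],[0,0,0,0,140]]]'
python3 - <<'E'
from h import *
go([.439,.217,.044],83.3); show("scene","s6",(270,150,470,300),4)
E
```

```text
clock: 10.02
eef_pos: [0.44, 0.2183, 0.0457]
tool_rot: [0.054, 0.999, -0.001, 0.006]
ft_force: [0.5, 0.6, -1.9]
grip_width: 0.066
at [0.44   0.2183 0.0457] shift [ 0.9 -1.4  1.7] jawyaw 83.8 tiltdeg 0.74
turn(+z tool) 0.5
```

View pics/s6.png

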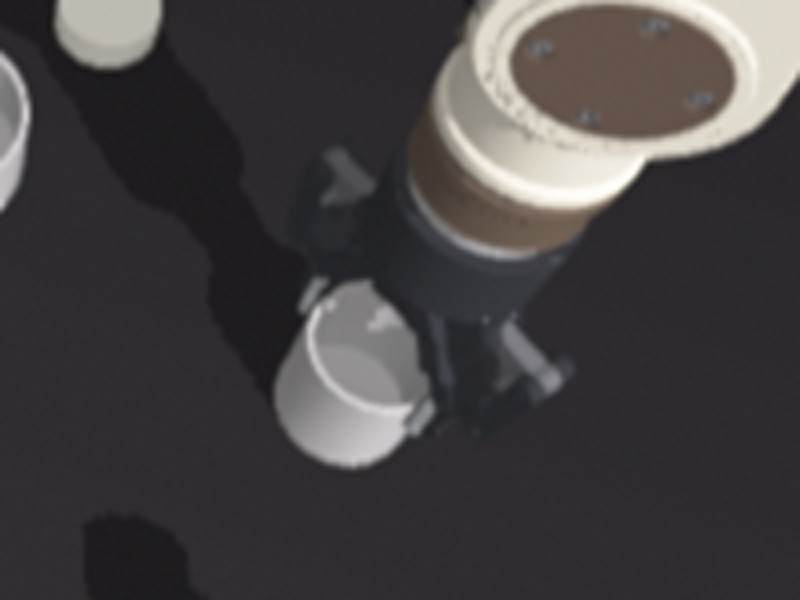

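```bash
python3 -m crank '[[[0,0,-20,0,140],[0,0,-40,0,140],[0,0,-25,0,140],[0,0,0,0,140]]]'
python3 - <<'E'
from h import *
go([.502,-.0325,.13],83.3); show("scene","s7",(270,100,470,250),4)
E
```

```text
clock: 10.58
eef_pos: [0.4374, 0.2178, 0.131]
tool_rot: [0.054, 0.999, -0.002, 0.004]
ft_force: [0.8, 0.6, -2.5]
grip_width: 0.0659
at [0.4374 0.2178 0.131 ] shift [ -91.2 -241.9    2.9] jawyaw 83.8 tiltdeg 0.55
turn(+z tool) 0.5
```

View pics/s7.png

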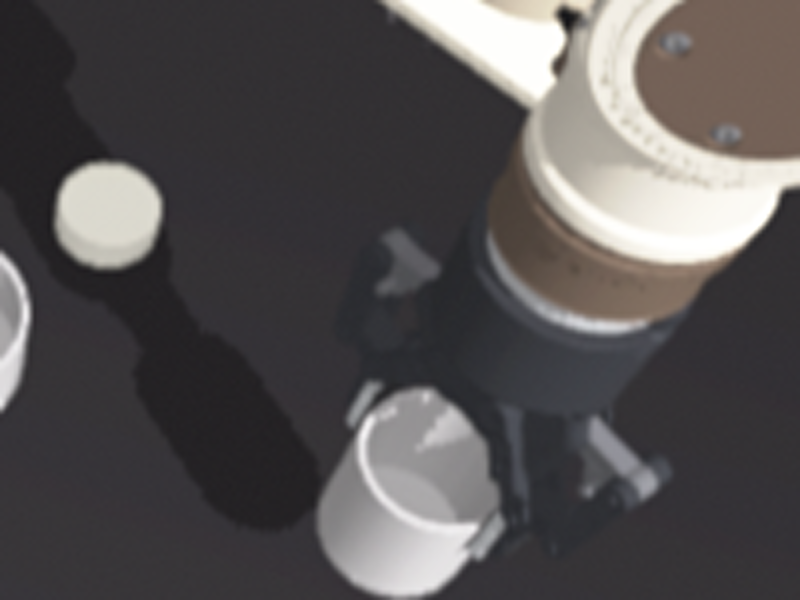

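```bash
python3 -m crank '[[[-10,-27,0,0,140],[-18,-48,0,0,140],[-18,-48,0,0,140],[-18,-48,0,0,140],[-18,-48,0,0,140],[-9,-22,0,0,140],[0,0,0,0,140]]]'
python3 - <<'E'
from h import *
go([.502,-.0325,.051],83.3); show("scene","s8",(200,60,400,210),4)
E
```

```text
clock: 11.5
eef_pos: [0.4966, -0.0392, 0.1189]
tool_rot: [0.052, 0.999, -0.004, -0.006]
ft_force: [-0.6, 1.0, -1.9]
grip_width: 0.0656
at [ 0.4966 -0.0392  0.1189] shift [-5.4  7.9 67.7] jawyaw 84.0 tiltdeg 0.82
turn(+z tool) 0.7
```

View pics/s8.png

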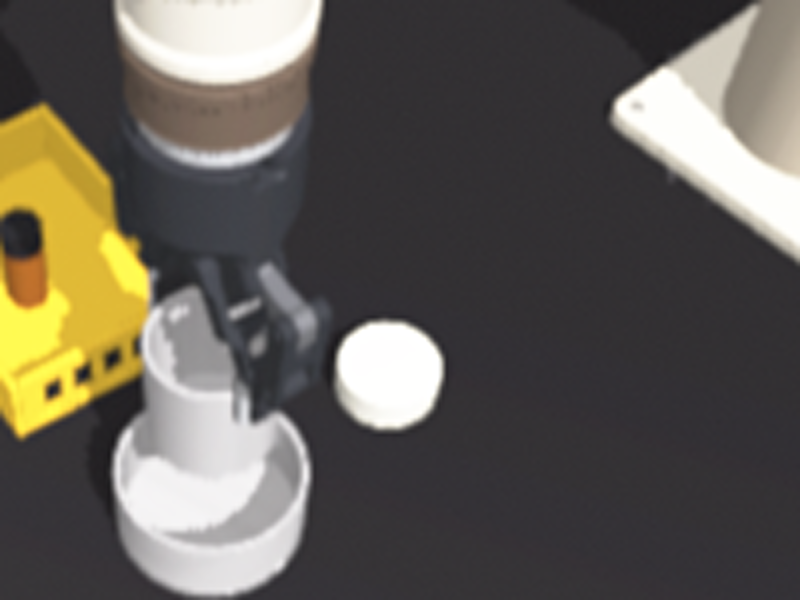

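```bash
python3 -m crank '[[[-5,6,0,0,140],[0,0,0,0,140],[0,0,25,0,140],[0,0,22,0,140],[0,0,8,0,140],[0,0,0,0,140]]]'
python3 - <<'E'
from h import *
go([.502,-.0325,.050],83.3)
E
```

```text
clock: 12.3
eef_pos: [0.5006, -0.0271, 0.0617]
tool_rot: [0.047, 0.999, -0.003, -0.007]
ft_force: [-0.2, 0.6, -0.8]
grip_width: 0.0659
at [ 0.5006 -0.0271  0.0617] shift [-2.1 -5.2 11.7] jawyaw 84.6 tiltdeg 0.88
turn(+z tool) 1.3
```

```bash
python3 -m crank '[[[0,-4,4,0,140],[0,0,4,0,140],[0,0,2,0,140],[0,0,1,0,140],[0,0,1,0,140]]]'
```

```text
clock: 12.92
eef_pos: [0.5019, -0.0315, 0.0513]
tool_rot: [0.047, 0.999, -0.003, -0.005]
ft_force: [0.4, -0.1, -2.1]
grip_width: 0.0656
```

```bash
python3 -m crank '[[[0,0,1,0,140],[0,0,1,0,140],[0,0,1,0,140]]]'
```

```text
clock: 13.3
eef_pos: [0.5017, -0.0315, 0.0491]
tool_rot: [0.047, 0.999, -0.003, -0.005]
ft_force: [-4.6, -0.3, 10.2]
grip_width: 0.0662
```

Contact. Release, retreat, look.

```bash
python3 -m crank '[[[0,0,0,0,0],[0,0,0,0,0],[0,0,0,0,0],[0,0,-10,0,0],[0,0,-45,0,0],[0,0,-50,0,0],[-20,45,-20,0,0],[-20,55,0,0,0],[-20,55,0,0,0],[-20,55,0,0,0]]]'
python3 - <<'E'
from h import *
go([.606,.3135,.15],94.5); show("scene","s9",(170,60,370,210),4)
c=show("top","t9",(220,140,420,290),4)
E
```

```text
clock: 14.55
eef_pos: [0.6069, 0.1719, 0.1831]
tool_rot: [0.052, 0.999, -0.003, -0.0]
ft_force: [1.8, -0.3, -0.2]
grip_width: 0.0851
at [0.6069 0.1719 0.1831] shift [ 15.6 140.9  32.3] jawyaw 84.1 tiltdeg 0.32
turn(+z tool) -10.4
```

View pics/s9.png

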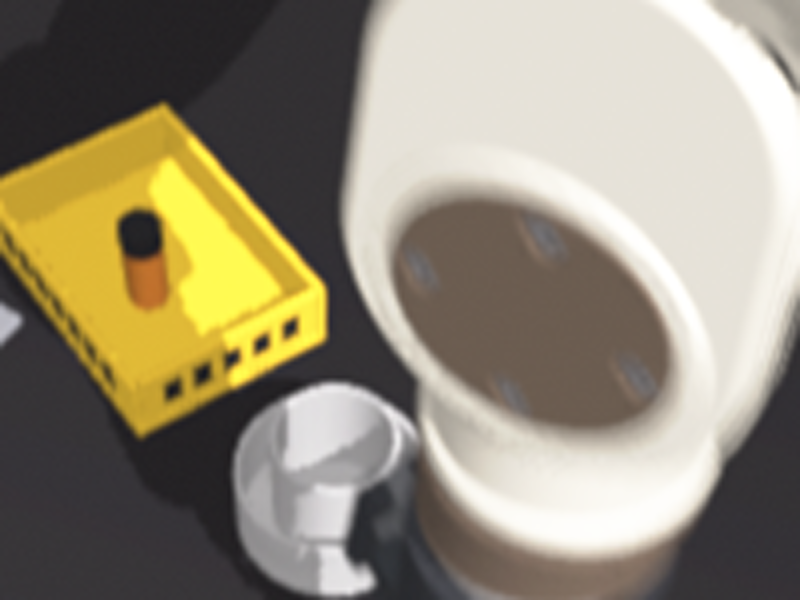

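View pics/t9.png

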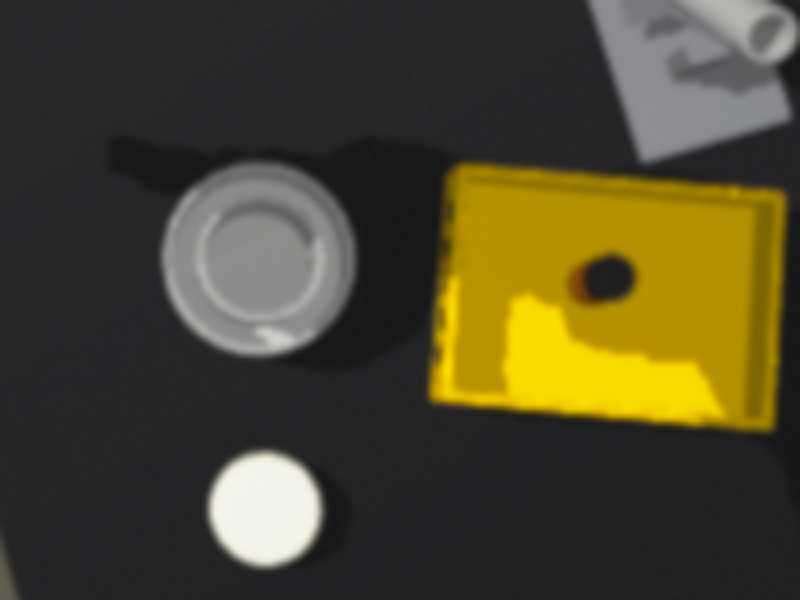

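```bash
python3 -m crank '[[[6,30,0,-10.4,0],[0,40,0,0,0],[0,40,0,0,0],[0,26,0,0,0],[0,0,0,0,0]]]'
python3 - <<'E'
from h import *
go([.606,.3135,.100],94.5)
E
```

```text
clock: 15.28
eef_pos: [0.5944, 0.3144, 0.1823]
tool_rot: [-0.045, 0.999, -0.003, -0.001]
ft_force: [-0.5, -0.7, 0.0]
grip_width: 0.0854
at [0.5944 0.3144 0.1823] shift [-11.6  -1.5  82.3] jawyaw 95.2 tiltdeg 0.29
turn(+z tool) 0.7
```

```bash
python3 -m crank '[[[-11,-1,0,0,0],[0,0,20,0,0],[0,0,30,0,0],[0,0,24,0,0],[0,0,0,0,0]]]'
python3 - <<'E'
from h import *
go([.606,.3135,.100],94.5);show("scene","s10",(260,220,460,370),4)
E
```

```text
clock: 15.9
eef_pos: [0.6069, 0.3067, 0.1097]
tool_rot: [-0.042, 0.999, -0.004, 0.0]
ft_force: [0.4, -0.2, -0.0]
grip_width: 0.0849
at [0.6069 0.3067 0.1097] shift [0.3 6.9 9.6] jawyaw 94.8 tiltdeg 0.42
turn(+z tool) 0.3
```

View pics/s10.png

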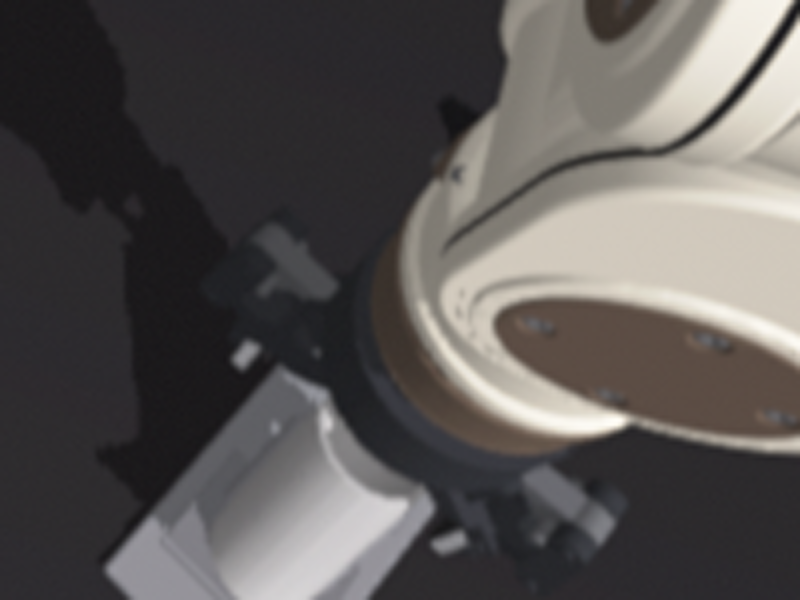

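```bash
python3 -m crank '[[[0,6,5,0,0],[0,0,4,0,0],[0,0,0,0,0]]]'
python3 - <<'E'
from h import *
go([.606,.3135,.100],94.5)
E
```

```text
clock: 16.32
eef_pos: [0.6094, 0.3136, 0.1057]
tool_rot: [-0.042, 0.999, -0.002, 0.004]
ft_force: [0.3, 0.0, 1.0]
grip_width: 0.0852
at [0.6094 0.3136 0.1057] shift [3.5 0.2 5.7] jawyaw 94.8 tiltdeg 0.56
turn(+z tool) 0.3
```

```bash
python3 -m crank '[[[3,0,5,0,0],[0,0,0,0,0],[0,0,0,0,200],[0,0,0,0,200],[0,0,0,0,200],[0,0,0,0,200],[0,0,0,0,200]]]'
python3 - <<'E'
from h import *
go([.606,.3135,.100],94.5)
E
```

```text
clock: 17.2
eef_pos: [0.6066, 0.3154, 0.1022]
tool_rot: [-0.043, 0.999, -0.0, 0.006]
ft_force: [0.4, 0.9, 1.0]
grip_width: 0.0469
at [0.6066 0.3154 0.1022] shift [ 0.8 -1.9  2.2] jawyaw 94.9 tiltdeg 0.64
turn(+z tool) 0.4
```

```bash
python3 -m crank '[[[9,0,-18,0,200],[14,0,-27,0,200],[14,0,-27,0,200],[10,0,-20,0,200],[0,0,-10,0,200],[0,0,0,0,200]]]'
python3 - <<'E'
from h import *
go([.38,-.2268,.2],83.3);show("scene","s11",(260,150,460,300),4)
E
```

```text
clock: 17.95
eef_pos: [0.5585, 0.3099, 0.2048]
tool_rot: [-0.042, 0.999, -0.002, 0.006]
ft_force: [-0.7, 0.3, -1.6]
grip_width: 0.0468
at [0.5585 0.3099 0.2048] shift [ 222.8 -519.9    3.9] jawyaw 94.8 tiltdeg 0.72
turn(+z tool) 11.5
```

View pics/s11.png

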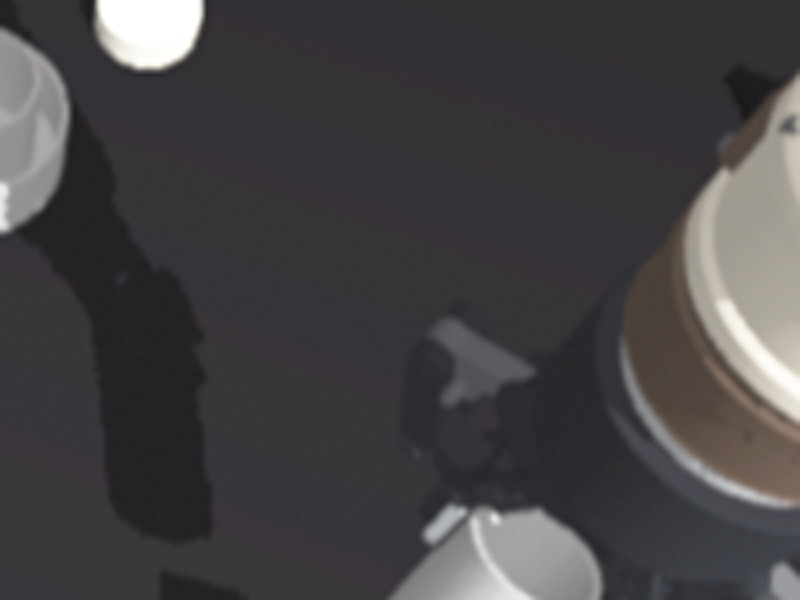

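```bash
python3 -m crank '[[[8,-20,0,10.7,200],[14,-48,0,0.5,200],[14,-48,0,0,200],[14,-48,0,0,200],[14,-48,0,0,200],[14,-48,0,0,200],[14,-48,0,0,200],[14,-48,0,0,200],[14,-48,0,0,200],[14,-48,0,0,200],[14,-48,0,0,200],[10,-25,0,0,200]]]'
python3 - <<'E'
from h import *
go([.333,-.21,.080],83.3);show("scene","s12",(100,0,340,180),3)
E
```

```text
clock: 19.5
eef_pos: [0.3341, -0.2108, 0.1921]
tool_rot: [0.059, 0.998, -0.005, -0.004]
ft_force: [1.4, -1.1, -1.0]
grip_width: 0.0464
at [ 0.3341 -0.2108  0.1921] shift [  0.3   1.7 112.1] jawyaw 83.3 tiltdeg 0.73
turn(+z tool) -0.0
```

View pics/s12.png

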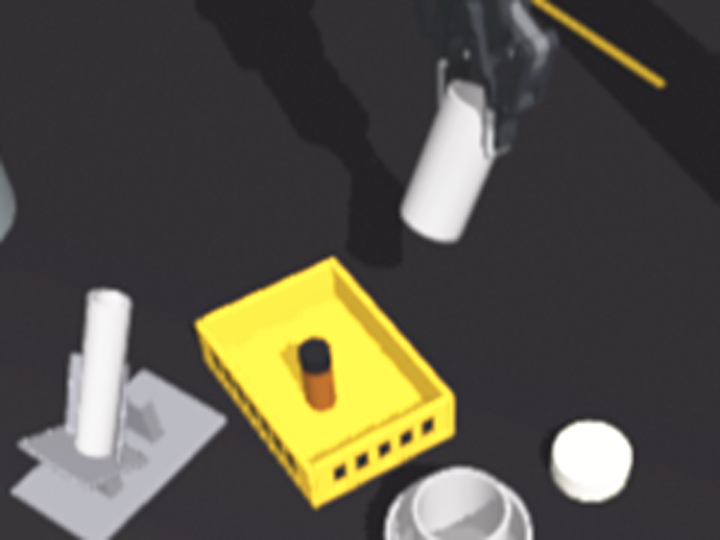

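```bash
python3 -m crank '[[[0,0,30,0,200],[0,0,45,0,200],[0,0,20,0,200],[0,0,6,0,200],[0,0,0,0,200]]]'
python3 - <<'E'
from h import *
go([.388,-.2166,.084],83.3)
E
```

```text
clock: 20.18
eef_pos: [0.33, -0.2151, 0.0859]
tool_rot: [0.063, 0.998, -0.005, -0.007]
ft_force: [-0.6, 0.7, -0.8]
grip_width: 0.0466
at [ 0.33   -0.2151  0.0859] shift [-57.8   5.8   1. ] jawyaw 82.8 tiltdeg 1.02
turn(+z tool) -0.5
```

```bash
python3 -m crank '[[[-10,0,0,0,200],[-8,0,0,0,200],[-8,0,0,0,200],[-6,0,0,0,200],[-6,0,0,0,200],[0,0,0,0,200]]]'
python3 - <<'E'
from h import *
go([.388,-.2166,.084],83.3);show("scene","s13",(100,0,340,180),3)
E
```

```text
clock: 20.92
eef_pos: [0.3555, -0.218, 0.0852]
tool_rot: [0.064, 0.998, -0.006, -0.024]
ft_force: [-2.2, -0.0, -2.9]
grip_width: 0.0468
at [ 0.3555 -0.218   0.0852] shift [-32.1   5.5  -0.4] jawyaw 82.7 tiltdeg 2.79
turn(+z tool) -0.6
```

View pics/s13.png

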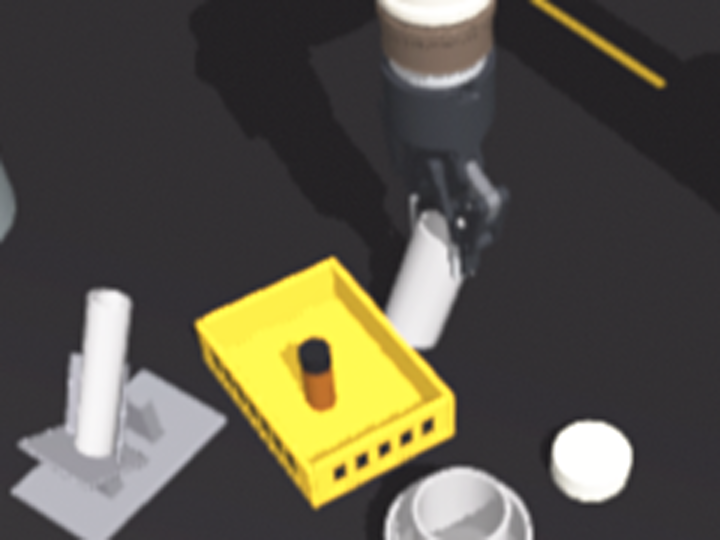

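```bash
python3 -m crank '[[[-8,1,0,0,200],[-8,1,0,0,200],[-6,1,0,0,200],[0,0,0,0,200]]]'
python3 - <<'E'
from h import *
go([.388,-.2166,.084],83.3);o,R=pose();print(R[:,2].round(3),o["ft_torque"].round(2));show("scene","s14",(100,0,340,180),3)
E
```

```text
clock: 21.48
eef_pos: [0.3637, -0.2158, 0.0827]
tool_rot: [0.065, 0.997, -0.007, -0.04]
ft_force: [-3.3, -0.3, -3.1]
grip_width: 0.047
at [ 0.3637 -0.2158  0.0827] shift [-24.    2.4  -3.2] jawyaw 82.6 tiltdeg 4.6
turn(+z tool) -0.7
[-0.08  -0.008 -0.997] [0.11 0.71 0.  ]
```

View pics/s14.png

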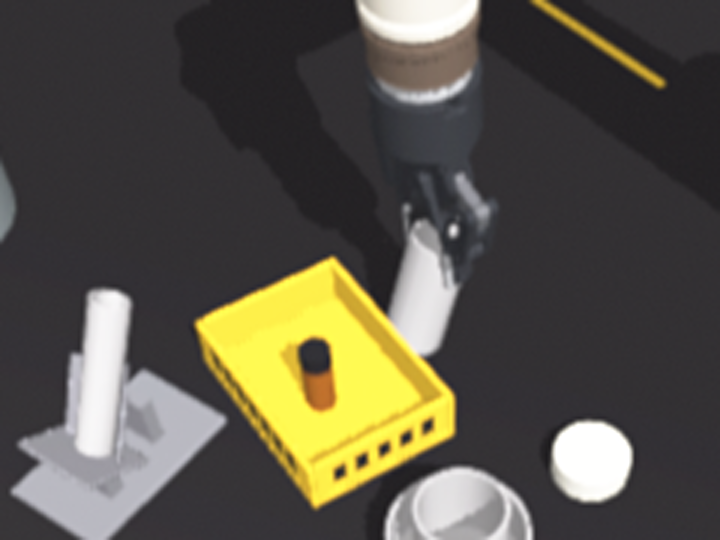

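```bash
python3 -m crank '[[[-14,0,0,0,200],[-12,0,0,0,200],[-8,0,0,0,200],[0,0,0,0,200]]]'
python3 - <<'E'
from h import *
go([.388,-.2166,.084],83.3);o,R=pose();print(R[:,2].round(3),o["ft_torque"].round(2));show("scene","s15",(100,0,340,180),3)
E
```

```text
clock: 22.02
eef_pos: [0.3897, -0.2185, 0.0797]
tool_rot: [0.065, 0.997, -0.006, -0.049]
ft_force: [-3.7, -0.3, -3.2]
grip_width: 0.047
at [ 0.3897 -0.2185  0.0797] shift [ 2.3  1.5 -4.2] jawyaw 82.6 tiltdeg 5.65
turn(+z tool) -0.7
[-0.098 -0.006 -0.995] [-0.09  0.86 -0.03]
```

View pics/s15.png

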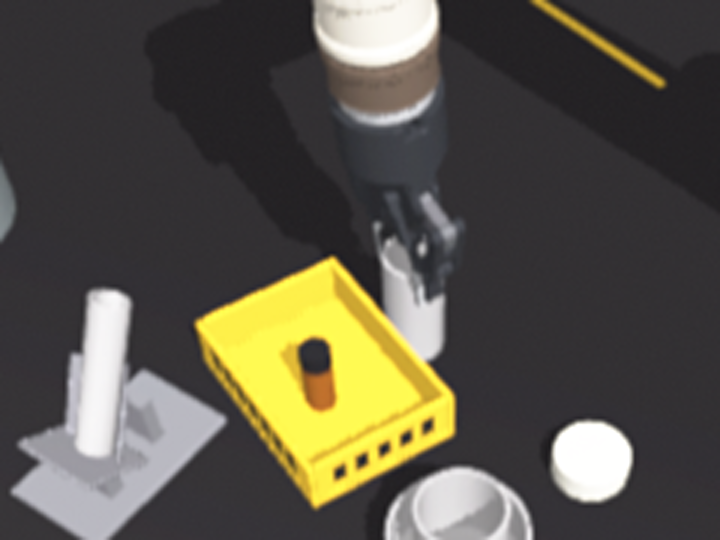

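```bash
python3 -m crank '[[[8,0,0,0,200],[25,0,-10,0,200],[0,0,-35,0,200],[0,0,-50,0,200],[0,0,-25,0,200],[0,0,0,0,200]]]'
python3 - <<'E'
from h import *
go([.502,-.0325,.21],83.3);o,R=pose();print(R[:,2].round(3),o["ft_torque"].round(2));c=show("scene","s16",(100,0,340,180),3);pickle.dump(c,open("/tmp/s16.pkl","wb"))
E
```

```text
clock: 22.82
eef_pos: [0.3759, -0.215, 0.2095]
tool_rot: [0.065, 0.997, -0.008, -0.036]
ft_force: [0.2, 0.2, -2.0]
grip_width: 0.0468
at [ 0.3759 -0.215   0.2095] shift [-100.9  197.2  -11.5] jawyaw 82.6 tiltdeg 4.21
turn(+z tool) -0.7
[-0.073 -0.01  -0.997] [ 0.   -0.1   0.05]
```

View pics/s16.png

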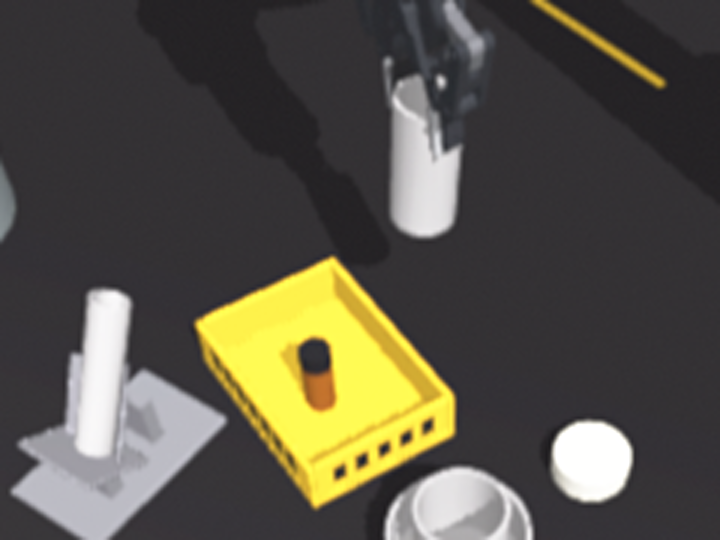

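```bash
cat > cyl.py <<'E'
from h import *
from scipy.optimize import least_squares
def cyl(c,box,r,zr,x0):
    C=cloud(c)[box[1]:box[3],box[0]:box[2]]; im=c["img"][box[1]:box[3],box[0]:box[2]]
    p=C.reshape(-1,3); b=im.reshape(-1,3).astype(int); ok=(b.min(1)>90)&(b.max(1)-b.min(1)<40)&(p[:,2]>zr[0])&(p[:,2]<zr[1])
    p=p[ok]; z0=np.mean(zr)
    def f(q):
        d=np.array([q[2],q[3],1]); d/=np.linalg.norm(d); v=p-np.array([q[0],q[1],z0]); return np.linalg.norm(v-np.outer(v@d,d),axis=1)-r
    s=least_squares(f,[x0[0],x0[1],0,0],loss="soft_l1",f_scale=.003)
    print(len(p),"axis xy at z",z0,s.x[:2].round(4),"tilt deg xy",np.degrees(np.arctan(s.x[2:])).round(1),"rms",np.sqrt(np.mean(s.fun**2)).round(4),"z range",np.percentile(p[:,2],[1,99]).round(4))
    return s.x
E
python3 - <<'E'
from cyl import *
c=pickle.load(open("/tmp/s16.pkl","rb"))
for zr in((.13,.20),(.14,.21)): cyl(c,(228,42,256,80),.024,zr,(.376,-.215))
E
```

```text
520 axis xy at z 0.165 [ 0.3753 -0.2181] tilt deg xy [-3.   1.6] rms 0.0009 z range [0.1393 0.1996]
583 axis xy at z 0.175 [ 0.3748 -0.2177] tilt deg xy [-3.2  1.7] rms 0.0009 z range [0.1408 0.2089]
```

Run:
```python
from h import *
T=pickle.load(open("/tmp/top0.pkl","rb"));c=pickle.load(open("/tmp/s16.pkl","rb"))
print(plane(T,[(285.5,205.5)],.075),plane(T,[(284.5,204)],.048))
C=cloud(c)[130:200,215:290].reshape(-1,3); p=C[(C[:,2]>.066)&(C[:,2]<.085)]; print(len(p),circ(p))
```

```text
[[ 0.49775302 -0.03366955  0.075     ]] [[ 0.50297928 -0.03279599  0.048     ]]
256 (array([ 0.49927275, -0.03213103]), np.float64(0.0322233993905825))
```

```bash
python3 - <<'E'
from h import *
go([.498,-.0285,.20],83.3)
E
python3 -m crank '[[[-14,28,0,0,200],[-20,42,0,0,200],[-22,44,0,0,200],[-22,44,0,0,200],[-14,28,0,0,200],[0,0,0,0,200]]]'
python3 - <<'E'
from h import *
go([.498,-.0285,.19],83.3)
E
```

```text
at [ 0.3751 -0.2147  0.2084] shift [-97.9 200.6  -2.6] jawyaw 82.6 tiltdeg 4.32
turn(+z tool) -0.7
clock: 23.62
eef_pos: [0.4917, -0.0369, 0.1888]
tool_rot: [0.066, 0.997, -0.006, -0.04]
ft_force: [0.3, 0.3, -1.9]
grip_width: 0.0465
at [ 0.4917 -0.0369  0.1888] shift [-5.   9.1 -1.8] jawyaw 82.4 tiltdeg 4.6
turn(+z tool) -0.9
```

```bash
python3 -m crank '[[[-5,8,5,0,200],[0,0,5,0,200],[0,0,0,0,200]]]'
python3 - <<'E'
from cyl import *
go([.498,-.0285,.17],83.3);c=show("scene","s17",(170,60,370,210),4)
cyl(c,(225,90,290,170),.024,(.115,.19),(.5,-.03))
C=cloud(c)[130:200,215:290].reshape(-1,3); p=C[(C[:,2]>.066)&(C[:,2]<.085)]; print(len(p),circ(p))
E
```

```text
clock: 24.0
eef_pos: [0.4952, -0.0305, 0.1753]
tool_rot: [0.067, 0.997, -0.006, -0.042]
ft_force: [-0.2, -0.3, -1.6]
grip_width: 0.0467
at [ 0.4952 -0.0305  0.1753] shift [-2.9  2.4  5. ] jawyaw 82.3 tiltdeg 4.82
turn(+z tool) -1.0
635 axis xy at z 0.1525 [ 0.4931 -0.0315] tilt deg xy [-2.6  5.2] rms 0.0017 z range [0.1164 0.1895]
169 (array([ 0.49926652, -0.03213047]), np.float64(0.03215510563300701))
```

View pics/s17.png

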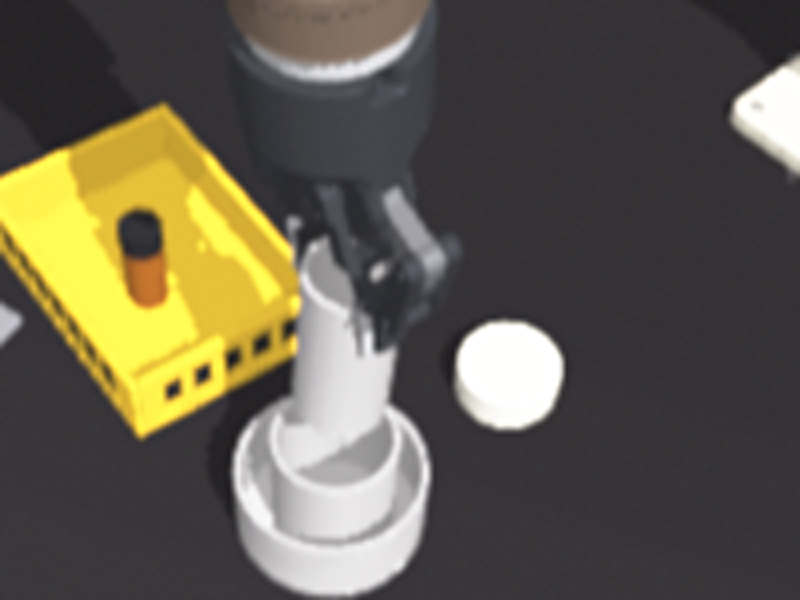

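```bash
python3 -m crank '[[[-3.5,2,2,0,200],[0,0,8,0,200],[0,0,8,0,200],[0,0,0,0,200]]]'
python3 - <<'E'
from cyl import *
go([.498,-.0285,.14],83.3);c=show("scene","s18",(200,80,320,200),5)
cyl(c,(228,95,290,150),.024,(.10,.16),(.5,-.03))
E
```

```text
clock: 24.55
eef_pos: [0.4976, -0.0301, 0.1565]
tool_rot: [0.069, 0.997, -0.006, -0.041]
ft_force: [0.0, -0.3, -1.1]
grip_width: 0.047
at [ 0.4976 -0.0301  0.1565] shift [-1.5  2.  16.4] jawyaw 82.2 tiltdeg 4.74
turn(+z tool) -1.1
77 axis xy at z 0.13 [ 0.498  -0.0295] tilt deg xy [-4.6  2.8] rms 0.0007 z range [0.1317 0.1596]
```

View pics/s18.png

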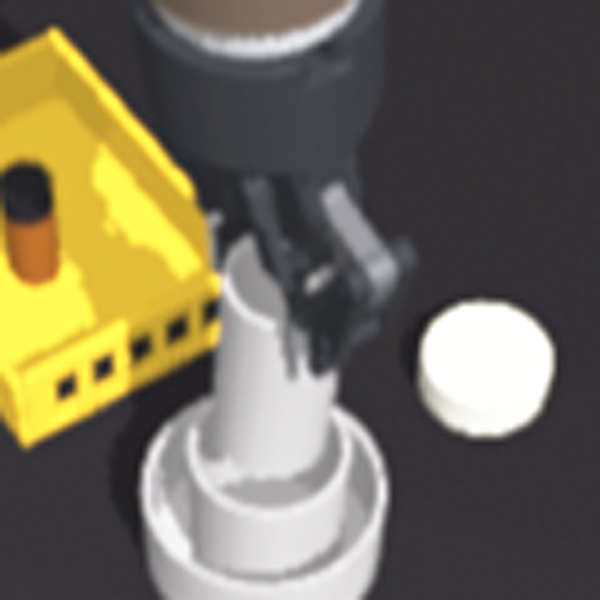

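```bash
python3 -m crank '[[[-0.8,0,10,0,200],[-0.8,0,10,0,200],[0,0,0,0,200]]]'
```

```text
clock: 24.98
eef_pos: [0.4979, -0.0304, 0.1354]
tool_rot: [0.068, 0.997, -0.006, -0.041]
ft_force: [-0.6, -0.2, -1.4]
grip_width: 0.0465
```

```bash
python3 -m crank '[[[-1,0,12,0,200],[-1,0,14,0,200],[-1,0,12,0,200],[0,0,4,0,200],[0,0,0,0,200]]]'
python3 - <<'E'
from h import *
show("scene","s19",(200,80,320,200),5)
E
```

```text
clock: 25.6
eef_pos: [0.497, -0.0311, 0.0897]
tool_rot: [0.068, 0.997, -0.006, -0.041]
ft_force: [-0.4, 0.2, -0.3]
grip_width: 0.0467
```

View pics/s19.png

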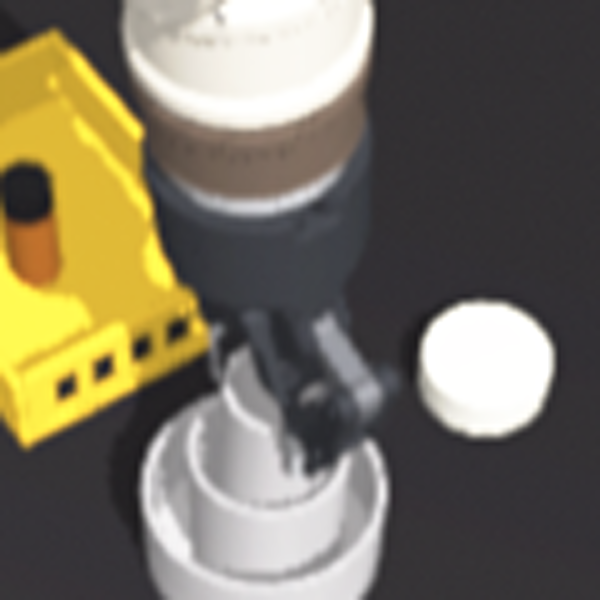

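```bash
python3 -m crank '[[[0,0,4,0,200],[0,0,3,0,200],[0,0,2,0,200],[0,0,1,0,200]]]'
```

```text
clock: 26.15
eef_pos: [0.4973, -0.0312, 0.0804]
tool_rot: [0.068, 0.997, -0.006, -0.04]
ft_force: [0.2, -0.2, -1.2]
grip_width: 0.0468
```

```bash
python3 -m crank '[[[0,0,1,0,200],[0,0,1,0,200],[0,0,1,0,200]]]'
```

```text
clock: 26.52
eef_pos: [0.4979, -0.0314, 0.078]
tool_rot: [0.068, 0.997, -0.006, -0.039]
ft_force: [0.6, -0.6, 5.9]
grip_width: 0.0468
```

```bash
python3 -m crank '[[[0,0,1,0,200],[0,0,0,0,0],[0,0,0,0,0],[0,0,0,0,0],[0,0,0,0,0],[-0.5,0,-15,0,0],[2,0,-40,0,0],[2,0,-45,0,0],[0,0,0,0,0]]]'
python3 - <<'E'
from h import *
go([.609,-.29,.2],104.3)
show("scene","s20",(200,80,320,200),5)
E
```

```text
clock: 27.65
eef_pos: [0.5029, -0.0302, 0.1829]
tool_rot: [0.068, 0.997, -0.006, -0.038]
ft_force: [-0.3, 0.4, -0.2]
grip_width: 0.0859
at [ 0.5029 -0.0302  0.1829] shift [-139.1 -243.2  -23.5] jawyaw 82.2 tiltdeg 4.39
turn(+z tool) -22.1
```

View pics/s20.png

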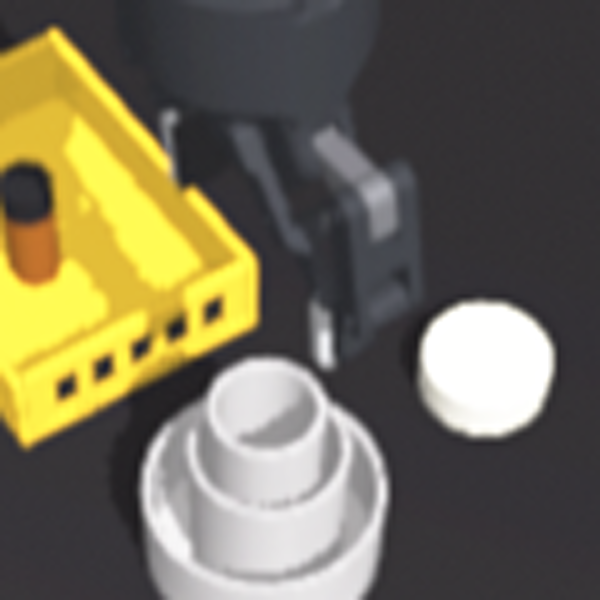

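```bash
python3 -m crank '[[[0,0,-8,-7.4,0],[0,0,-8,-7.4,0],[0,-10,-4,-7.3,0],[-5,-42,0,0,0],[-5,-45,0,0,0],[-5,-45,0,0,0],[-5,-45,0,0,0],[-5,-45,0,0,0],[-5,-36,0,0,0],[0,0,0,0,0]]]'
python3 - <<'E'
from h import *
go([.6035,-.2915,.165],104.3)
E
```

```text
clock: 28.95
eef_pos: [0.5965, -0.2865, 0.1825]
tool_rot: [-0.132, 0.99, 0.006, -0.05]
ft_force: [-0.7, 1.0, 0.3]
grip_width: 0.0852
at [ 0.5965 -0.2865  0.1825] shift [-7.1 -7.2 16.7] jawyaw 105.1 tiltdeg 5.73
turn(+z tool) 0.8
```

```bash
python3 -m crank '[[[-6,-5,8,0,0],[-1,0,12,0,0],[0,0,0,0,0]]]'
python3 - <<'E'
from h import *
go([.6035,-.2915,.117],104.3);o,R=pose();print(R.round(3));show("scene","s21",(60,30,220,150),5)
E
```

```text
clock: 29.32
eef_pos: [0.6014, -0.2868, 0.1584]
tool_rot: [-0.133, 0.99, 0.008, -0.052]
ft_force: [-0.3, 0.8, -0.1]
grip_width: 0.0857
at [ 0.6014 -0.2868  0.1584] shift [-4.9 -6.3 41. ] jawyaw 105.2 tiltdeg 5.99
turn(+z tool) 0.9
[[-0.959 -0.263 -0.104]
 [-0.264  0.964  0.002]
 [ 0.1    0.03  -0.995]]
```

View pics/s21.png

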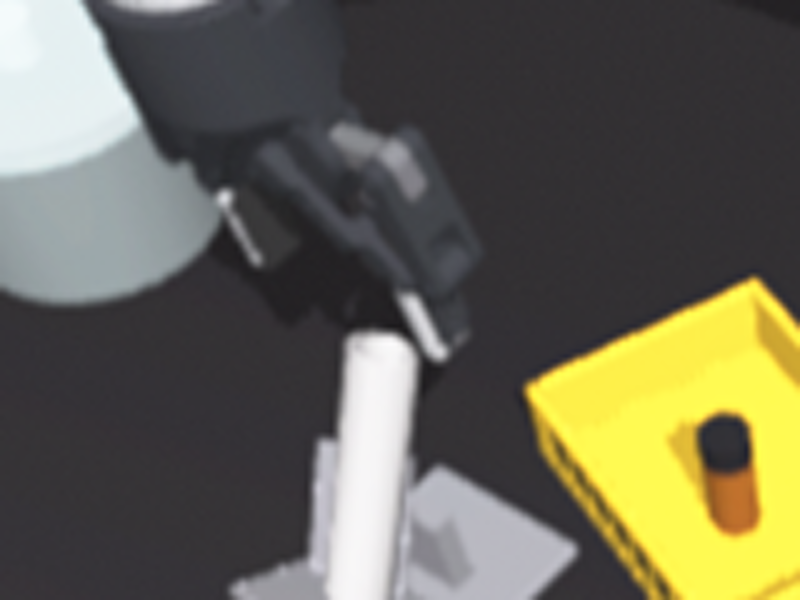

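```bash
python3 -m crank '[[[-3,-6,0,0,0],[-1,0,15,0,0],[-1,0,15,0,0],[-1,0,9,0,0],[0,0,0,0,0]]]'
python3 - <<'E'
from h import *
go([.6035,-.2915,.117],104.3);o,R=pose();show("scene","s22",(60,30,220,150),5)
E
```

```text
clock: 30.0
eef_pos: [0.6053, -0.2902, 0.1175]
tool_rot: [-0.134, 0.99, 0.008, -0.051]
ft_force: [0.5, -0.5, -0.6]
grip_width: 0.0853
at [ 0.6053 -0.2902  0.1175] shift [ 2.  -0.8  0.7] jawyaw 105.3 tiltdeg 5.89
turn(+z tool) 1.0
```

View pics/s22.png

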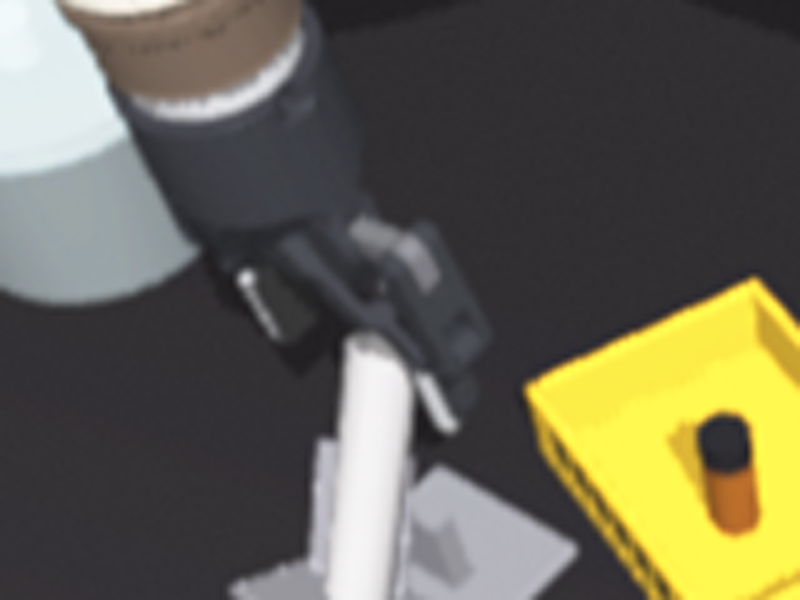

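```bash
python3 -m crank '[[[0,0,0,0,140],[0,0,0,0,150],[0,0,0,0,160]]]'
python3 - <<'E'
from h import *
show("scene","s23",(60,30,220,150),5)
E
```

```text
clock: 30.42
eef_pos: [0.6063, -0.2908, 0.1194]
tool_rot: [-0.134, 0.99, 0.007, -0.049]
ft_force: [0.1, 0.4, 0.6]
grip_width: 0.0328
```

View pics/s23.png

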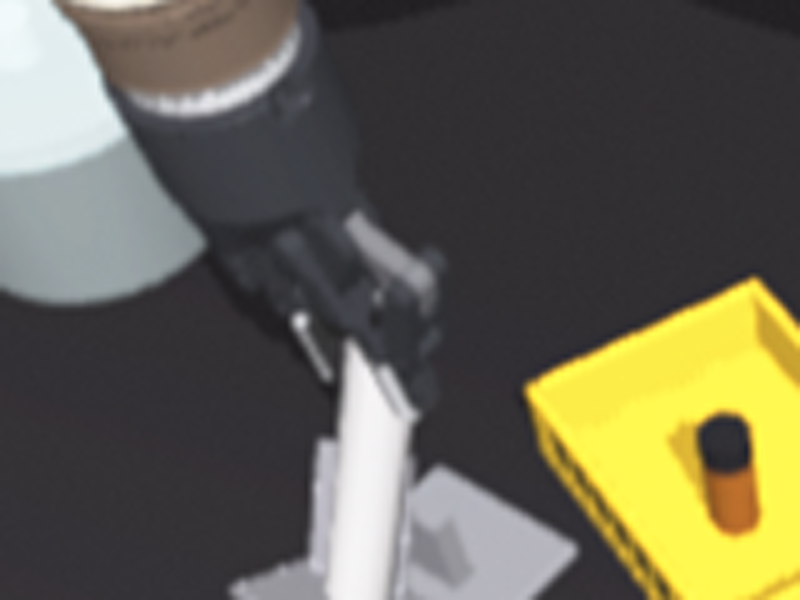

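```bash
python3 -m crank '[[[0,1.5,2,0,160],[0,0,0,0,235],[0,0,0,0,235],[0,0,0,0,235],[0,0,0,0,235]]]'
python3 - <<'E'
from h import *
go([.6035,-.2915,.117],104.3)
E
```

```text
clock: 31.1
eef_pos: [0.606, -0.2893, 0.1179]
tool_rot: [-0.134, 0.99, 0.007, -0.049]
ft_force: [-0.1, -1.3, 0.2]
grip_width: 0.0266
at [ 0.606  -0.2893  0.1179] shift [ 2.9 -1.5  1.1] jawyaw 105.3 tiltdeg 5.67
turn(+z tool) 1.0
```

```bash
python3 -m crank '[[[8,0.5,-12.5,0,235],[16,1,-25,0,235],[16,1,-25,0,235],[14,1,-22,0,235],[5,0,-25,0,235],[0,0,0,0,235]]]'
python3 - <<'E'
from h import *
go([.32,-.21,.2],83.3);show("scene","s24",(60,0,260,150),4)
E
```

```text
clock: 31.85
eef_pos: [0.5565, -0.3029, 0.2396]
tool_rot: [-0.133, 0.99, 0.005, -0.048]
ft_force: [-0.4, 0.8, -2.4]
grip_width: 0.0263
at [ 0.5565 -0.3029  0.2396] shift [198.8 151.   61.9] jawyaw 105.3 tiltdeg 5.52
turn(+z tool) 22.0
```

View pics/s24.png

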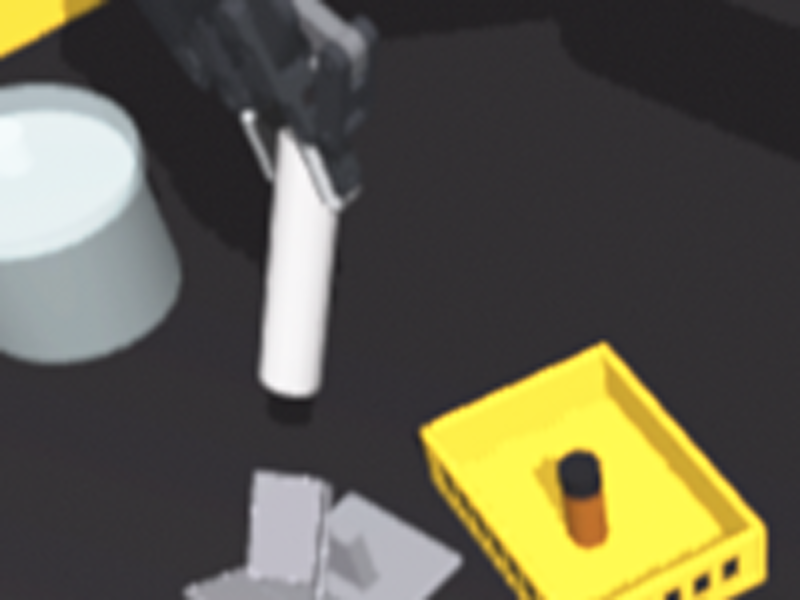

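```bash
python3 -m crank '[[[0,0,0,7.4,235],[10,4,0,7.4,235],[30,9,0,7.2,235],[45,12,4,0,235],[45,12,4,0,235],[45,12,4,0,235],[40,11,4,0,235],[18,5,0,0,235],[0,0,0,0,235]]]'
python3 - <<'E'
from h import *
go([.330,-.21,.103],83.3);show("scene","s25",(100,0,300,150),4)
E
```

```text
clock: 33.02
eef_pos: [0.3164, -0.2069, 0.2316]
tool_rot: [0.063, 0.996, 0.002, -0.061]
ft_force: [0.6, -0.4, -0.6]
grip_width: 0.0264
at [ 0.3164 -0.2069  0.2316] shift [-29.5  -1.  125.9] jawyaw 82.8 tiltdeg 7.02
turn(+z tool) -0.5
```

View pics/s25.png

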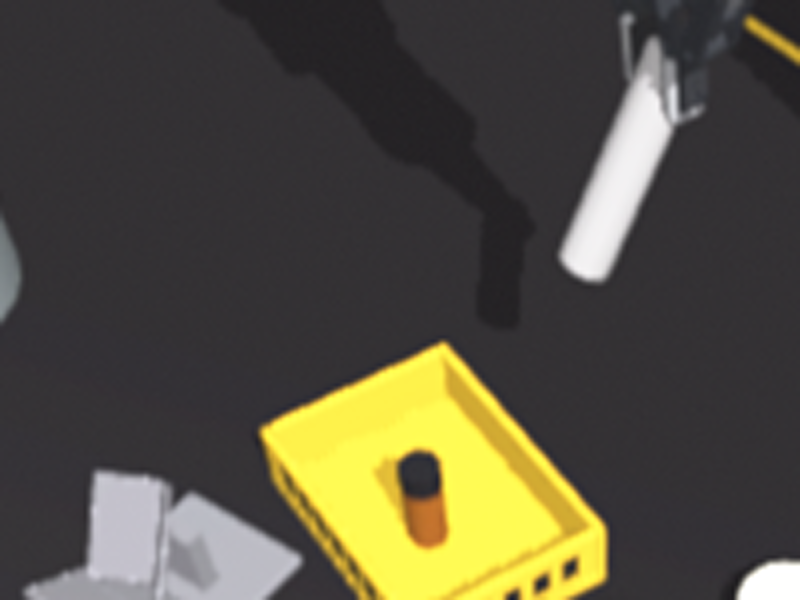

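```bash
python3 -m crank '[[[-8,0,35,0,235],[-10,0,45,0,235],[-6,0,30,0,235],[-2,0,8,0,235],[0,0,0,0,235]]]'
python3 - <<'E'
from h import *
go([.394,-.217,.103],83.3)
E
```

```text
clock: 33.7
eef_pos: [0.3335, -0.211, 0.1063]
tool_rot: [0.062, 0.996, 0.002, -0.06]
ft_force: [0.0, 0.1, -0.8]
grip_width: 0.0265
at [ 0.3335 -0.211   0.1063] shift [-60.7   1.5  -4. ] jawyaw 82.9 tiltdeg 6.89
turn(+z tool) -0.4
```

```bash
python3 -m crank '[[[-14,0,-1.5,0,235],[-14,0,-1.5,0,235],[-14,0,-1.5,0,235],[-8,0,0,0,235],[0,0,0,0,235]]]'
python3 - <<'E'
from h import *
go([.394,-.217,.103],83.3);o,R=pose();print(R[:,2].round(3),o["ft_torque"].round(2));show("scene","s26",(100,0,300,150),4)
E
```

```text
clock: 34.33
eef_pos: [0.3805, -0.2178, 0.1078]
tool_rot: [0.063, 0.996, 0.0, -0.067]
ft_force: [-1.9, 0.2, -3.8]
grip_width: 0.0266
at [ 0.3805 -0.2178  0.1078] shift [-13.8   2.5   3. ] jawyaw 82.8 tiltdeg 7.72
turn(+z tool) -0.5
[-0.134  0.009 -0.991] [0.02 0.56 0.  ]
```

View pics/s26.png

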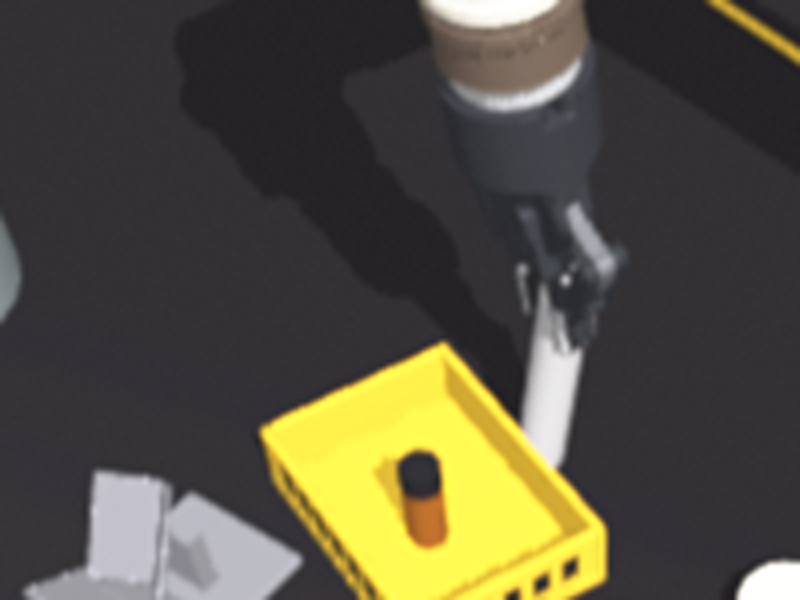

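```bash
python3 -m crank '[[[-10,0,0,0,235],[-8,0,-1,0,235],[0,0,0,0,235]]]'
python3 - <<'E'
from h import *
go([.394,-.217,.103],83.3);o,R=pose();print(R[:,2].round(3),o["ft_torque"].round(2))
E
```

```text
clock: 34.75
eef_pos: [0.3961, -0.2197, 0.1071]
tool_rot: [0.063, 0.996, 0.0, -0.07]
ft_force: [-2.8, -0.7, -2.6]
grip_width: 0.0268
at [ 0.3961 -0.2197  0.1071] shift [1.9 2.4 4.4] jawyaw 82.8 tiltdeg 8.02
turn(+z tool) -0.5
[-0.139  0.01  -0.99 ] [0.08 0.56 0.04]
```

```bash
python3 -m crank '[[[-6,0,-1,0,235],[0,0,0,0,235],[12,0,0,0,235],[20,0,-20,0,235],[0,0,-40,0,235],[0,0,-45,0,235],[0,0,-15,0,235],[0,0,0,0,235]]]'
python3 - <<'E'
from cyl import *
o,R=pose();print(o["eef_pos"].round(4),R[:,2].round(3));c=show("scene","s27",(100,0,300,150),4);pickle.dump(c,open("/tmp/s27.pkl","wb"))
cyl(c,(220,0,262,90),.0145,(.12,.21),o["eef_pos"])
C=cloud(c)[120:200,215:290].reshape(-1,3); p=C[(C[:,2]>.094)&(C[:,2]<.112)]; print(len(p),circ(p))
E
```

```text
clock: 35.75
eef_pos: [0.3903, -0.2188, 0.2379]
tool_rot: [0.063, 0.996, -0.002, -0.06]
ft_force: [0.2, -0.6, -1.0]
grip_width: 0.0265
[ 0.3903 -0.2188  0.2379] [-0.119  0.004 -0.993]
353 axis xy at z 0.16499999999999998 [ 0.3868 -0.2215] tilt deg xy [-1.5  0.9] rms 0.0008 z range [0.1447 0.2095]
173 (array([ 0.49981364, -0.03345027]), np.float64(0.022265541214366122))
```

View pics/s27.png

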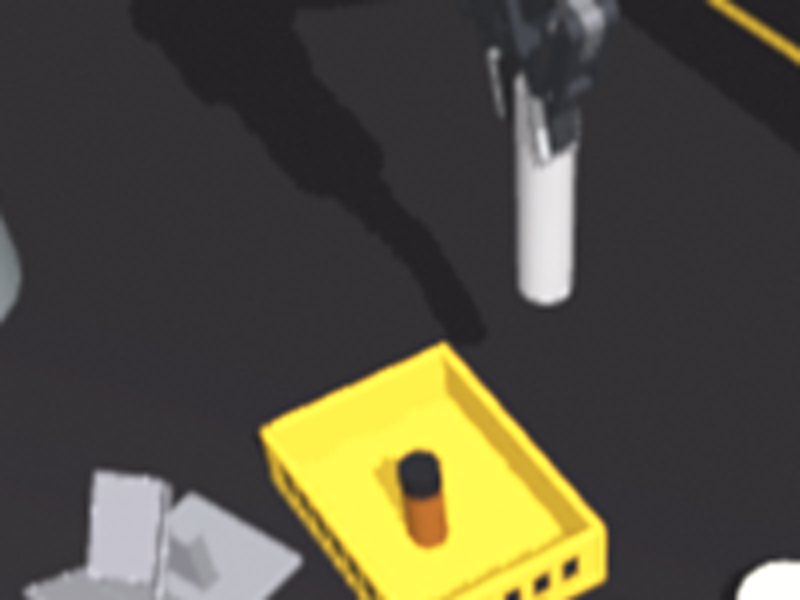

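```bash
python3 - <<'E'
from h import *
go([.5025,-.0305,.235],82.8)
E
python3 -m crank '[[[-12,28,-2,0,235],[-18,42,-3,0,235],[-20,45,-3,0,235],[-20,45,-3,0,235],[-12,25,-2,0,235],[0,0,0,0,235]]]'
python3 - <<'E'
from h import *
go([.5025,-.0305,.22],82.8)
E
```

```text
at [ 0.3899 -0.2187  0.2373] shift [-87.3 200.9 -10.3] jawyaw 82.7 tiltdeg 6.91
turn(+z tool) -0.1
clock: 36.55
eef_pos: [0.4967, -0.041, 0.2319]
tool_rot: [0.065, 0.996, -0.001, -0.062]
ft_force: [-0.8, -0.8, -1.0]
grip_width: 0.0267
at [ 0.4967 -0.041   0.2319] shift [-5.8 11.3 11.2] jawyaw 82.5 tiltdeg 7.12
turn(+z tool) -0.3
```

```bash
python3 -m crank '[[[-5,10.5,5,0,235],[0,0,4,0,235],[0,0,0,0,235]]]'
python3 - <<'E'
from cyl import *
o,R=pose();go([.5025,-.0305,.20],82.8);c=show("scene","s28",(190,60,350,180),5)
cyl(c,(230,60,290,150),.0145,(.13,.2),o["eef_pos"])
C=cloud(c)[120:200,215:290].reshape(-1,3); p=C[(C[:,2]>.094)&(C[:,2]<.112)]; print(len(p),circ(p))
E
```

```text
clock: 36.92
eef_pos: [0.5004, -0.0321, 0.2199]
tool_rot: [0.066, 0.996, -0.001, -0.064]
ft_force: [0.4, 0.3, -0.7]
grip_width: 0.0266
at [ 0.5004 -0.0321  0.2199] shift [-4.4  2.  19.5] jawyaw 82.4 tiltdeg 7.29
turn(+z tool) -0.4
252 axis xy at z 0.165 [ 0.4958 -0.0342] tilt deg xy [-0.9  0.9] rms 0.0006 z range [0.1461 0.1995]
122 (array([ 0.49989579, -0.03336789]), np.float64(0.022206366746617114))
```

View pics/s28.png

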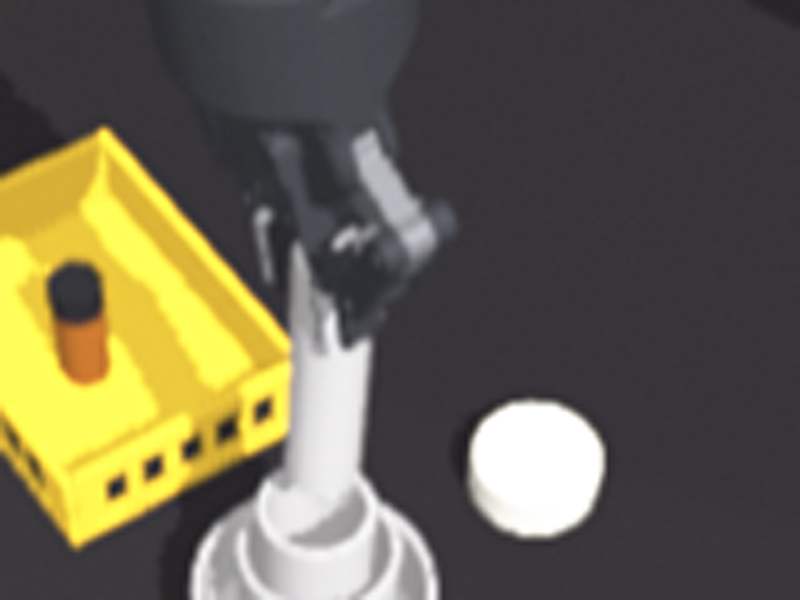

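```bash
python3 -m crank '[[[-4,1.5,6,0,235],[-1,0,8,0,235],[0,0,0,0,235]]]'
python3 - <<'E'
from cyl import *
o,R=pose();go([.5035,-.0305,.18],82.8);c=show("scene","s29",(220,90,300,170),7)
cyl(c,(230,60,290,150),.0145,(.13,.19),o["eef_pos"])
E
```

```text
clock: 37.35
eef_pos: [0.5039, -0.0322, 0.2048]
tool_rot: [0.067, 0.996, -0.001, -0.063]
ft_force: [-0.3, 0.4, -1.8]
grip_width: 0.0266
at [ 0.5039 -0.0322  0.2048] shift [-2.5  1.8 24.7] jawyaw 82.3 tiltdeg 7.24
turn(+z tool) -0.5
182 axis xy at z 0.16 [ 0.4992 -0.0342] tilt deg xy [-0.7  1.2] rms 0.0006 z range [0.1488 0.1897]
```

View pics/s29.png

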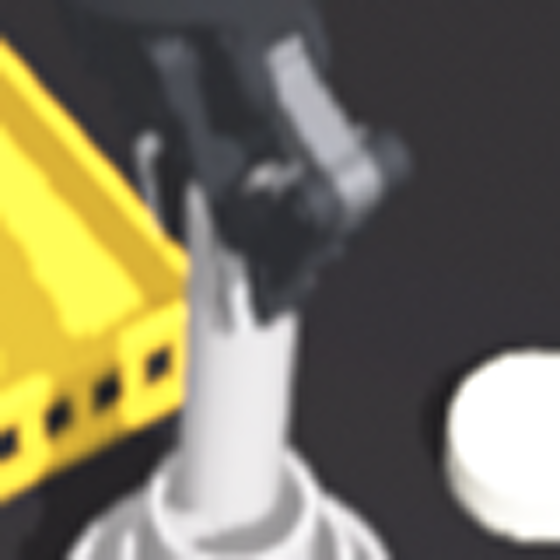

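```bash
python3 -m crank '[[[-1.2,1.5,9,0,235],[-1.2,0,9,0,235],[0,0,0,0,235]]]'
```

```text
clock: 37.78
eef_pos: [0.5044, -0.0307, 0.1858]
tool_rot: [0.067, 0.996, -0.001, -0.063]
ft_force: [1.0, -0.1, -1.6]
grip_width: 0.0268
```

```bash
python3 -m crank '[[[-2.2,0,15,0,235],[-2.2,0,15,0,235],[-2,0,15,0,235],[-1.5,0,10,0,235],[0,0,0,0,235]]]'
python3 - <<'E'
from h import *
show("scene","s30",(220,90,300,170),7)
E
```

```text
clock: 38.4
eef_pos: [0.5046, -0.0314, 0.1252]
tool_rot: [0.067, 0.996, -0.001, -0.064]
ft_force: [-0.1, -0.7, -0.6]
grip_width: 0.0267
```

View pics/s30.png

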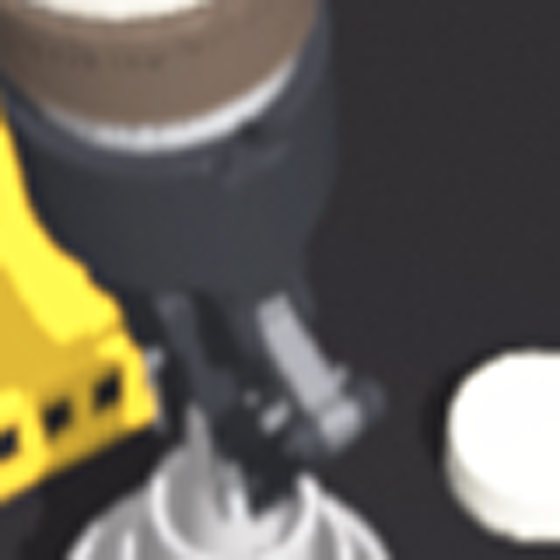

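```bash
python3 -m crank '[[[-1,0,7,0,235],[-0.5,0,5,0,235],[0,0,2,0,235],[0,0,0,0,235]]]'
```

```text
clock: 38.95
eef_pos: [0.5057, -0.0316, 0.1119]
tool_rot: [0.067, 0.996, -0.001, -0.062]
ft_force: [-0.5, 0.4, -1.2]
grip_width: 0.0267
```

```bash
python3 -m crank '[[[0,0,2,0,235],[0,0,1.5,0,235],[0,0,1,0,235],[0,0,1,0,235]]]'
```

```text
clock: 39.45
eef_pos: [0.5053, -0.0316, 0.1066]
tool_rot: [0.067, 0.996, -0.001, -0.061]
ft_force: [0.6, 0.2, -0.3]
grip_width: 0.0265
```

```bash
python3 -m crank '[[[0,0,1,0,235],[0,0,1,0,235]]]';  python3 -m crank '[[[0,0,1,0,235],[0,0,1,0,235]]]'
```

```text
clock: 39.7
eef_pos: [0.5051, -0.0316, 0.1045]
tool_rot: [0.067, 0.996, -0.001, -0.061]
ft_force: [-0.1, 0.7, -0.9]
grip_width: 0.0263
clock: 39.95
eef_pos: [0.5056, -0.0316, 0.1041]
tool_rot: [0.067, 0.996, -0.001, -0.06]
ft_force: [-0.6, 0.2, 7.1]
grip_width: 0.0266
```

```bash
python3 -m crank '[[[0,0,0.5,0,235],[0,0,0,0,0],[0,0,0,0,0],[0,0,0,0,0],[0,0,0,0,0],[-1,0,-15,0,0],[3,0,-40,0,0],[4,0,-45,0,0],[40,30,-10,0,0],[50,30,0,0,0],[50,30,0,0,0],[0,0,0,0,0]]]'
python3 - <<'E'
from h import *
c=show("scene","s31",(190,60,350,180),5); t=show("top","t31",(220,90,420,240),4)
pickle.dump((c,t),open("/tmp/fin.pkl","wb")); C=cloud(c)[110:210,205:295].reshape(-1,3)
for nm,z in(("slim",.129),("mid",.102),("squat",.075),("dish",.048)):
    p=C[(C[:,2]>z-.007)&(C[:,2]<z+.007)]; print(nm,len(p),[np.round(a,4) for a in circ(p)])
print(np.percentile(C[:,2],[99,99.5,99.9]))
P=cloud(t)
for nm,b,zl,zh in(("jar2",(235,98,263,130),.078,.095),("jar1",(298,98,326,130),.078,.095),("lid",(268,250,304,284),.015,.03)):
    x=P[b[1]:b[3],b[0]:b[2]].reshape(-1,3); x=x[(x[:,2]>zl)&(x[:,2]<zh)]; print(nm,len(x),x.mean(0).round(4))
E
```

```text
clock: 41.45
eef_pos: [0.3875, 0.0793, 0.2396]
tool_rot: [0.068, 0.996, 0.001, -0.056]
ft_force: [0.9, 0.2, 0.3]
grip_width: 0.0853
slim 97 [array([ 0.5038, -0.0324]), np.float64(0.0129)]
mid 185 [array([ 0.5   , -0.0318]), np.float64(0.019)]
squat 258 [array([ 0.4862, -0.0828]), np.float64(0.0701)]
dish 595 [array([ 0.4723, -0.0863]), np.float64(0.0883)]
[0.12652887 0.12934038 0.6992559 ]
jar2 214 [0.7075 0.0417 0.0856]
jar1 214 [ 0.7016 -0.0988  0.0858]
lid 574 [ 0.3646 -0.0319  0.0229]
```

View pics/s31.png

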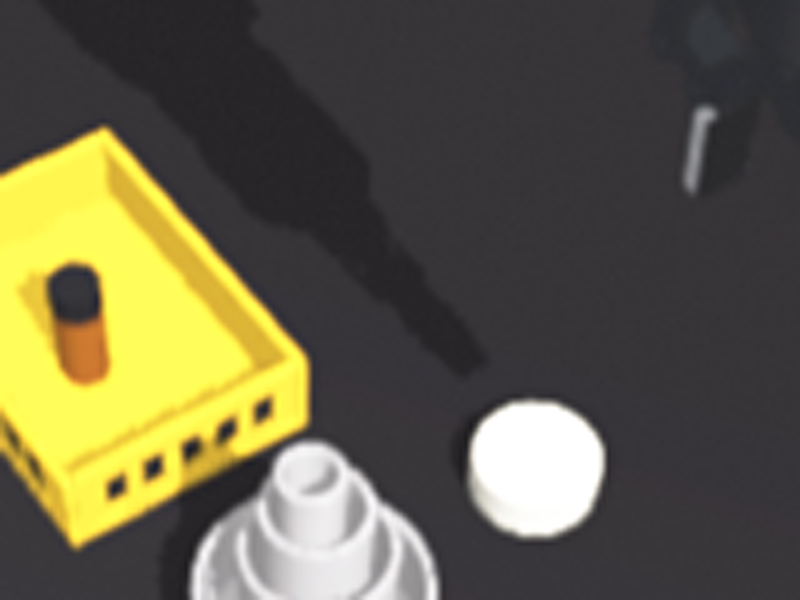

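View pics/t31.png

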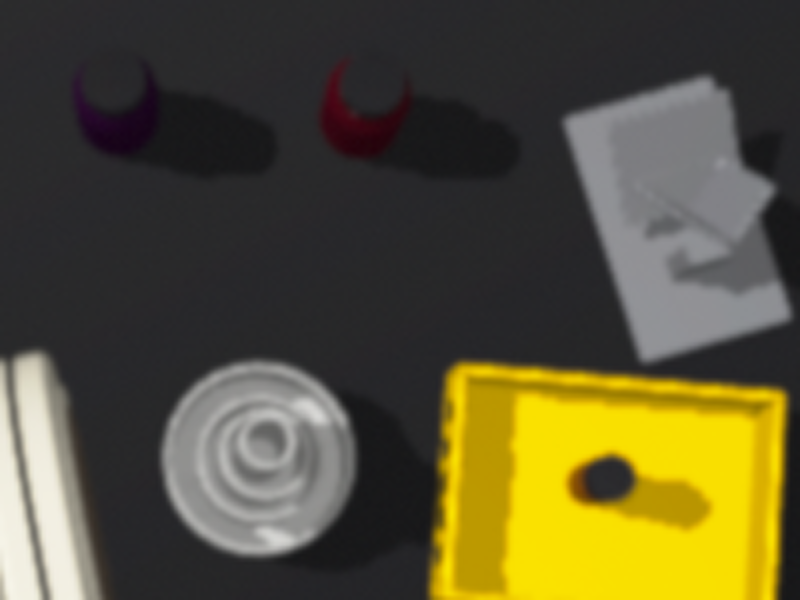

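Run:
```python
from workcell import bot
print(bot.job_done(), bot.get_obs()["clock"])
```

```text
the job is handed in; nothing more can be done
the job is handed in; nothing more can be done
```

The job is handed in, at about 41.5 s of the 72 s allowed. The vial stands upright in the basket and the three beakers are nested in the dish. There was no verdict.

**How it went:** I moved the vial first, then the squat beaker into the dish. The middle and slim beakers came out of their cradles tilted 27°. I pushed each one's foot against the outside of the fixed basket until it had turned nearly upright in the grip (within about 3° and 1.5°). Every piece was lowered in small steps until the wrist force showed contact (about 6–10 N), and only then released.

**Last checks:**
- **Nest:** both cameras show a nested stack, and it looks upright. The slim beaker's rim measured about 129 mm high, which is where it should be when seated. The slim and middle rim centres were about 4 mm apart, against a limit of 9 mm.
- **Bystanders:** the two jars and the lid were within 0.3 mm of where they started.
- **Robot:** the gripper was open and well clear of everything.

**What failed or disagreed:**
- My final rim fits for the squat beaker and the dish were no use, because the image crop took in the basket. For those two I relied on the pictures and an earlier fit that put them about 3 mm apart.
- The tool had tilted up to 8° by the time I was pushing the slim beaker. The tilt was almost entirely about the line along which the jaws open and shut. I corrected for it while lowering.

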